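# Rack the washed sealing plates and pack the valve kit

## Robot

A 7-joint arm with a two-finger parallel gripper is mounted at the origin on the work surface. World frame = base frame: x ahead of the robot, y to its left, z up, the work surface at z = 0. Lengths are in m, angles in rad, forces in N, time in s.
With the tool pointing down it reaches from about 0.425 to 0.95 m from the base axis. Payload 16.7 kg.
Tool frame: the origin (TCP) lies where the fingers leave the gripper's body, on its centre line; the fingertips stand 97 mm ahead of it and the grasp point (between the pads) lies 78 mm ahead of it; z points along the fingers, y is the direction in which the jaws open and shut (so a half turn about z gives the same grasp; the last joint's range is limited). The gripper opens to 94 mm and grips with 3 to 60 N. Pads are 16 mm wide; open, the fingers measure 119 mm over their backs; the gripper's body (75 mm by 177 mm) begins 78 mm behind the grasp point.
Start: joints at [-0.149, 0.426, 0.074, 1.606, -0.034, 1.111, -0.067], TCP at [0.675, -0, 0.303] pointing down, gripper open.
Joint ranges: [-2.85, 2.85], [-0.5, 2.14], [-1.23, 1.37], [0.21, 2.46], [-1.02, 4.16], [0.16, 2.05], [-2.73, 2.73]. Speed limits (rad/s): [1.89, 1.89, 2.39, 2.39, 3.01, 3.01, 3.01].

## Interface

Orientations are given as a unit quaternion [w, x, y, z].
In Python, from workcell import manip gives the robot as it stands.
- The arm moves only by the shell command python3 -m inch 'ROWS' [OPENING] [FORCE]. ROWS is JSON, a list that holds one entry, the list of rows, each a list of 4 numbers: the shift along the tool's x, y, z in mm, then the turn about the tool's z in rad. A call has 1 to 12 rows; each row shifts and turns the commanded pose from where the row before left it, along the tool's axes as they then stand; what a row does not reach is not made up. A row lasts 1/8 s, in which the tool goes at most 62.5 mm and 10.7 degrees, less where a joint would pass 70% of its speed; a pose out of reach is approached as far as the arm can. A call with a gripper value outside its range is refused whole. OPENING is the closure, from -1 (fully open) to 1 (shut), so that 0 is half open, set as the call begins (- or left out, the last holds). The fingers move at their own pace and stop on an object; FORCE is the grip in N (left out, the last holds). Time passes only in rows, so rows that do not move let the fingers close. It gives the time, the measured TCP pose, the force and the opening at its end, in the units of the state.
- manip.get_obs(): the state, without advancing time (a new reading comes with each control period).
- manip.get_image(name): name is "scene" or "side" or "wrist"; returns the picture (420x560x3 uint8, red, green, blue); there is no depth.
- manip.camera_info(name): a dict with "intrinsics" (3x3 intrinsics, pixels), "k1" (the pictures are not rectified: a ray, as slopes to the right and down, at radius r is drawn at 1 + k1 r^2 times it, then the intrinsics apply), "cam_to_world" (4x4, takes a point from camera to world coordinates). Camera axes: x right, y down, z forward; pixel columns grow to the right and rows downward; lengths in m; the calibration is good to about 2 mm. A picture is of the moment at which its call begins: read the wrist's pose just before it. camera_info takes no time and is no camera call; for the wrist camera it gives the pose at the moment of the call.
- manip.job_done(): hands the job in, once; it reports no verdict.
Trained networks look in the newest picture that a camera, given by its name, has taken for a name from the list of things; names that differ only in an ending like _2 or _b are one class to them, and where a whole thing is asked for, a point or a joint stands for the part that bears it (a point fixed in the world has none). Each returns a list of dicts, best first, with "conf" (0 to 1); they miss things now and then, are a little off and sometimes report something else, mostly with a low value. They report only what shows in the picture. A call takes as long as a camera call. They do not tell look-alikes from the thing itself.
- manip.silhouettes(camera, target): "region" (420x560 bool, what is visible of it) and "rect" ([left, top, right, bottom] in pixels, round what is visible of it).
The state is a dict: "clock": time; "joint_pos": joint angles; "dq": joint speeds; "tau": joint torques, N m; "tcp_pos": TCP position; "tool_rot": TCP orientation; "contact_force": force on the tool from outside, world axes, zero at the start; "moment": the same for the moment, N m; "gripper_width": opening from 0.0 (shut) to 1.0 (fully open).
Only numpy, scipy, OpenCV 4.12 (cv2) and the standard library are available. Lean on these libraries where they do the work, as an engineer would, in place of code of your own. Each camera call takes 0.05 s, during which the arm holds its last target. There are 200 camera calls.

## Task

Make up the valve kit: slide the lifter under each washed sealing plate on the drain tray and use it to put the plate into the plate rack, flat on a level of its own and pushed fully home, never touching the plates with the gripper or arm. Lay the lifter back flat on its rubber mat, and pack every valve part on the bench (coil, cartridge valve, check block, filter: whichever are there) upright into the yellow kit box, standing on its floor. Leave the pliers, the hose clamp and the grease jar where they are.

Things in the scene. Friction and masses are not known exactly. Their poses are not given: they have to be found in the camera images.
- drain_tray: Fixed steel drain tray 150 x 236 mm, pan 3 mm thick. Origin: centre of underside; x along its ribs. Two places for plates, at y = +58 and -58 mm. At each, two ribs (10 mm wide, 138 long, centred 44 mm either side of the place's middle) hold the plate's underside 20 mm above the bench; the channel between the ribs, 78 mm wide and 17 deep, is open at both ends.
- plate_a_c (a point): Centre (half-way up) of an aluminium sealing plate, 110 mm (its x) x 100 mm (its y) x 5 mm thick, about 0.15 kg, with dark bolt holes. It lies flat on the ribs at the drain tray's y = +58 mm place, its x nearly along the ribs, off centre along them by up to 18 mm. May be absent. Too wide for a gripper.
- plate_b_c (a point): Centre of a second, identical sealing plate, at the drain tray's y = -58 mm place. May be absent.
- plate_rack: Fixed aluminium plate rack, 118 mm high, open on top and at its -x side (the mouth), back wall at +x. Origin: centre of underside, x into the rack. Inside 106 mm wide and 112 deep (x -56 to +56); at the mouth the cheeks flare out over 20 mm more, to 126 mm. Two levels, each a pair of 4 mm thick ledges along both cheeks, 15 mm wide, with a 76 mm gap between. Empty at the start.
- rack_low (a point): Where a plate's centre (half-way up) is when home on the rack's lower level, its x along the rack's x, 1 mm from the back wall; the ledge tops are 40 mm above the bench.
- rack_high (a point): The same for the upper level; ledge tops 88 mm above the bench. Each level takes one plate.
- lifter_mat: Fixed black rubber mat where the lifter belongs, 250 (x) x 110 (y) x 3 mm thick. Origin: centre of its underside.
- lifter_grip (a point): Centre of the lifter's handle. A trowel-like spatula, 0.3 kg; x forwards, z up. Wooden handle bar along x (-65 to +55 mm), 24 wide, 24 high. Steel blade below: x -60 to +150 mm, 52 wide, 3 thick, underside 74 mm below this point. Two 14 mm round posts join them at x = +45 and -45: 98 mm of blade lie free before the front post. Starts on its mat, blade down, pointing the mat's x way.
- kit_box: Fixed yellow open box, outside 202 (x) x 78 (y) x 26 mm high, walls and floor 5 mm thick, inside 192 x 68 mm. Origin: centre of its underside. The parts stand in it in one row along x and stick out above its walls.
- coil_c (a point): Centre (half-way up) of a solenoid coil: upright square block, black above, dark steel below, 56 x 56 mm, 58 mm high, about 0.38 kg; stands on the bench. May be absent.
- cartridge_c (a point): Centre (half-way up, 31 mm above its foot) of a cartridge valve: upright, a steel foot 60 mm in diameter and 26 mm high, above it a brass stem 46 mm in diameter up to 62 mm; about 0.4 kg; stands on the bench. May be absent.
- check_block_c (a point): Centre (half-way up) of a check-valve block: upright aluminium block, 60 (its x) x 54 (its y) mm, 56 mm high, about 0.45 kg; stands on the bench. May be absent.
- filter_c (a point): Centre (half-way up) of a filter element: upright white pleated cylinder with steel end caps, 60 mm in diameter, 60 mm high, about 0.25 kg; stands on the bench. May be absent.
- pliers: Pliers with red handles, 170 mm long, lying at the right of the bench; not part of the job.
- hose_clamp: Flat steel ring, 68 mm in diameter, 14 mm high, lying on the bench between the robot and the drain tray; not part of the job.
- grease_jar: White jar with a black cap, 60 mm in diameter, 60 mm high, standing between the robot and the plate rack; not part of the job.
Things that resemble listed ones, but are neither listed nor needed, are in the scene too. Of the things like the part that bears check_block_c, leave any that is purple; of the rest the larger one is meant.

How it is judged:
On the way:
1. a sealing plate is borne by the lifter, clear of the drain tray (((contact force between lifter and plate_a above 0.3 N and contact force between drain_tray and plate_a below 0.01 N and height (world z) of plate_a_c above 0.03 m) or (contact force between lifter and plate_b above 0.3 N and contact force between drain_tray and plate_b below 0.01 N and height (world z) of plate_b_c above 0.03 m))), for 0.2 s.
At the end, for the whole second after the job is handed in: Each plate present lies flat on a rack level of its own (4 mm in height, 0.06 rad), within 12 mm of the back wall; each part present stands upright (0.12 rad) on the kit box floor; the lifter lies flat on its mat (grip within 95 mm along, 45 mm across of its centre); plates and lifter at rest (x of each of plate_a_c, plate_b_c in the frame of plate_rack above -0.012 m and y of plate_a_c in the frame of plate_rack between -0.008 and 0.008 m and (z of plate_a_c in the frame of plate_rack between 0.0385 and 0.0465 m or z of plate_a_c in the frame of plate_rack between 0.0865 and 0.0945 m) and angle between each of plate_a_c, plate_b_c's own z axis and vertical below 0.06 rad and linear speed of each of plate_a, plate_b, lifter below 0.02 m/s and y of plate_b_c in the frame of plate_rack between -0.008 and 0.008 m and (z of plate_b_c in the frame of plate_rack between 0.0385 and 0.0465 m or z of plate_b_c in the frame of plate_rack between 0.0865 and 0.0945 m) and x of coil_c in the frame of kit_box between -0.071 and 0.071 m and y of coil_c in the frame of kit_box between -0.01 and 0.01 m and z of coil_c in the frame of kit_box between 0.029 and 0.039 m and angle between each of coil_c, cartridge_c, check_block_c, filter_c's own z axis and vertical below 0.12 rad and x of cartridge_c in the frame of kit_box between -0.071 and 0.071 m and y of cartridge_c in the frame of kit_box between -0.01 and 0.01 m and z of cartridge_c in the frame of kit_box between 0.031 and 0.041 m and x of check_block_c in the frame of kit_box between -0.071 and 0.071 m and y of check_block_c in the frame of kit_box between -0.01 and 0.01 m and z of check_block_c in the frame of kit_box between 0.028 and 0.038 m and x of filter_c in the frame of kit_box between -0.071 and 0.071 m and y of filter_c in the frame of kit_box between -0.01 and 0.01 m and z of filter_c in the frame of kit_box between 0.03 and 0.04 m and x of lifter_grip in the frame of lifter_mat between -0.095 and 0.095 m and y of lifter_grip in the frame of lifter_mat between -0.045 and 0.045 m and z of lifter_grip in the frame of lifter_mat below 0.085 m and angle between lifter_grip's own z axis and vertical below 0.08 rad); the robot touches nothing.
It fails at once if the gripper or arm touches a sealing plate (contact force between any of the fingers, the arm and plate_a above 0.5 N or contact force between any of the fingers, the arm and plate_b above 0.5 N).
It fails at once if the pliers, the hose clamp or the grease jar is moved more than 30 mm (distance of any of pliers, hose_clamp, grease_jar from where it was at the start of the episode above 0.03 m).
Of plate_a, plate_b only 1 to 2 are there at a start; the rules pass over those that are not, and their reading is None.
Of coil, cartridge, check_block, filter only 2 to 3 are there at a start; the rules pass over those that are not, and their reading is None.
At some moment in a run one of coil, cartridge, check_block, filter may be knocked a few centimetres aside while the robot is not near it.
It also fails if it takes over 210 s, if anything falls off the work surface, if the arm or the gripper's body presses on something with over 40 N, if the wrist force passes 120 N, or if a joint passes its speed limit or range.

## Working session

There is one attempt and no reset: what is moved stays moved. The work goes in short steps, Python scripts to look and compute and a shell command to move; the robot and the scene stay as the last step left them, time stands still between calls to the robot, and variables do not carry over. Pictures are saved under pics/ and viewed, about 12 in all and at most 16, crops included, and the job is handed in when it is done.

```bash
ls; mkdir -p pics; python3 - <<'E'
from workcell import manip
import cv2
for n in ("scene","side"):
    im=manip.get_image(n); cv2.imwrite(f"pics/{n}0.png",cv2.resize(im[:,:,::-1],(800,600)))
    i=manip.camera_info(n); print(n,i)
o=manip.get_obs();print(o)
E
```

```text
pics
scene {'intrinsics': array([[531.97689368,   0.        , 266.25696816],
       [  0.        , 531.97689368, 218.35116786],
       [  0.        ,   0.        ,   1.        ]]), 'k1': -0.02667798606720375, 'cam_to_world': array([[ 0.80902719,  0.46622758, -0.35792019,  1.04404691],
       [ 0.58759489, -0.65645317,  0.47307661, -0.73108164],
       [-0.01439648, -0.59304391, -0.8050414 ,  1.20446163],
       [ 0.        ,  0.        ,  0.        ,  1.        ]])}
side {'intrinsics': array([[421.47316807,   0.        , 276.9989342 ],
       [  0.        , 421.47316807, 201.47802004],
       [  0.        ,   0.        ,   1.        ]]), 'k1': -0.11856814457278865, 'cam_to_world': array([[-0.94633964, -0.2066303 ,  0.24848584,  0.25519726],
       [-0.32316008,  0.61212256, -0.72171569,  0.8246773 ],
       [-0.00297546, -0.76328886, -0.64605051,  0.88434851],
       [ 0.        ,  0.        ,  0.        ,  1.        ]])}
{'clock': 0.1, 'joint_pos': array([-0.14948405,  0.42665753,  0.07381741,  1.60652197, -0.03411375,
        1.11080774, -0.06707083]), 'dq': array([-0.00077174, -0.00256115,  0.00219042, -0.00062918,  0.00039025,
       -0.00037537, -0.00053779]), 'tau': array([ 8.83693836e-03, -9.37480974e+01,  3.67656559e+00, -4.55044663e+01,
       -4.87404736e-02,  1.68144610e-02,  1.07460426e-04]), 'tcp_pos': array([ 6.74720475e-01, -5.36412615e-06,  3.02061749e-01]), 'tool_rot': array([-3.83266660e-04,  7.07103650e-01,  7.07109684e-01, -4.19779672e-04]), 'contact_force': array([ 0.3223193 , -0.10537553,  0.65611253]), 'moment': array([-0.03834981, -0.00442903, -0.00824529]), 'gripper_width': 1.0035242469156793}
```

View pics/scene0.png

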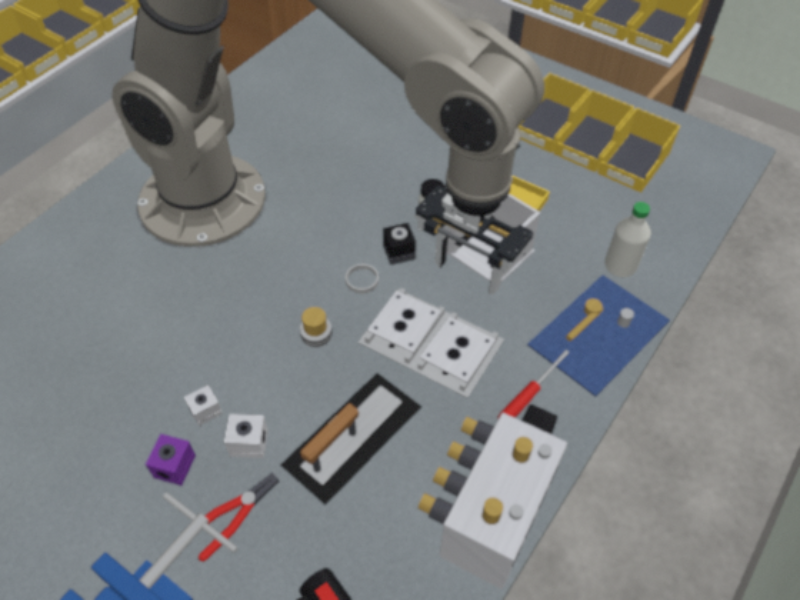

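View pics/side0.png

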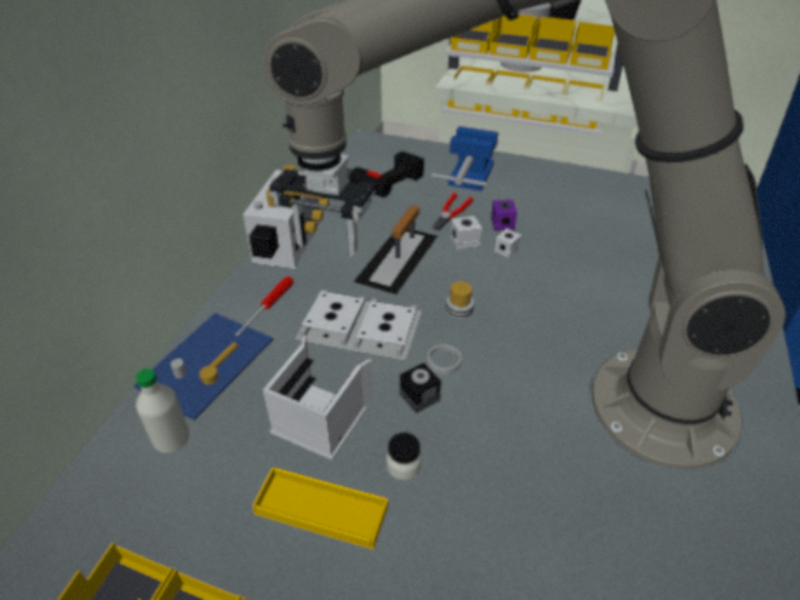

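The scene picture shows two plates on the drain tray (400,322 and 457,348), the lifter on its mat (350,437) and the cartridge (315,325). It also shows the coil (400,240) and the pliers (225,520). The side picture shows the rack (315,395), the kit box (320,507), the jar (403,455) and the clamp (444,358). I see no filter.

Check-block candidates in the scene picture are purple (170,458), small aluminium (201,402) and large aluminium (244,430). The larger non-purple one, at (244,430), fits.

Next I'll fit poses by matching projected model shapes to the silhouettes.

```bash
cat > h.py <<'E'
import numpy as np, cv2
from scipy.optimize import minimize
from workcell import manip
def proj(P,c):
    T=np.linalg.inv(c["cam_to_world"]); q=P@T[:3,:3].T+T[:3,3]
    s=q[:,:2]/q[:,2:]; s=s*(1+c["k1"]*(s**2).sum(1,keepdims=True)); K=c["intrinsics"]
    return s@K[:2,:2].T+K[:2,2]
def unproj(uv,c,z):
    K=c["intrinsics"]; d=(np.asarray(uv,float)-K[:2,2])/[K[0,0],K[1,1]]; s=d.copy()
    for _ in range(8): s=d/(1+c["k1"]*(s**2).sum())
    M=c["cam_to_world"]; r=M[:3,:3]@[*s,1]; o=M[:3,3]
    return (o+r*(z-o[2])/r[2])[:2]
def box(x0,x1,y0,y1,z0,z1): return np.array([[x,y,z] for x in(x0,x1) for y in(y0,y1) for z in(z0,z1)],float)/1000
def cyl(d,z0,z1,n=40):
    a=np.arange(n)*2*np.pi/n; return np.array([[d/2*np.cos(t),d/2*np.sin(t),z] for t in a for z in(z0,z1)])/1000
# lists of convex hulls, z from bench
M={"coil_c":[box(-28,28,-28,28,0,58)],"cartridge_c":[cyl(60,0,26),cyl(46,0,62)],
"check_block_c":[box(-30,30,-27,27,0,56)],"filter_c":[cyl(60,0,60)],
"plate_a_c":[box(-55,55,-50,50,20,25)],"lifter_mat":[box(-125,125,-55,55,0,3)],
"kit_box":[box(-101,101,-39,39,0,26)],"drain_tray":[box(-75,75,-118,118,0,3),box(-69,69,-107,107,0,20)],
"lifter_grip":[box(-65,55,-12,12,65,89),box(-60,150,-26,26,3,6)],
"hose_clamp":[cyl(68,0,14)],"grease_jar":[cyl(60,0,60)]}
def mask(hs,p,c,S=4):
    im=np.zeros((420*S,560*S),np.uint8); ct,st=np.cos(p[2]),np.sin(p[2]); R=np.array([[ct,-st,0],[st,ct,0],[0,0,1]])
    for h in hs:
        uv=(proj(h@R.T+[p[0],p[1],0],c)+.5)*S-.5
        cv2.fillConvexPoly(im,np.round(cv2.convexHull(uv.astype(np.float32))).astype(np.int32),1)
    return cv2.resize(im.astype(np.float32),(560,420),interpolation=cv2.INTER_AREA)
def fit(hs,obs,p0,yaw=True):
    def f(v):
        p=[v[0],v[1],v[2] if yaw else 0]; e=0
        for r,c in obs:
            m=mask(hs,p,c); e+=np.abs(m-r).sum()/r.sum()
        return e/len(obs)
    best=None
    for dy in ([0,.5,-.5,1,1.5] if yaw is True else [0]):
        s=np.array([[0,0,0],[.02,0,0],[0,.02,0],[0,0,.25]])+[p0[0],p0[1],p0[2]+dy]
        r=minimize(f,s[0],method="Nelder-Mead",options=dict(initial_simplex=s,xatol=2e-4,fatol=1e-4,maxiter=150))
        if best is None or r.fun<best.fun: best=r
    return best.x,best.fun
E
python3 - <<'E'
from h import *
import pickle
D={}
for n in("scene","side"):
    manip.get_image(n); c=manip.camera_info(n)
    for t in list(M)+["plate_rack","pliers"]:
        for s in manip.silhouettes(n,t):
            r=s["region"]; v,u=np.nonzero(r)
            if s["conf"]<.2: continue
            D.setdefault((n,t),[]).append(r)
            print(n,t,round(s["conf"],2),s["rect"],r.sum(),unproj([u.mean(),v.mean()],c,.02).round(3))
pickle.dump(D,open("d.pkl","wb"))
E
```

```text
scene coil_c 0.6 [269.1, 154.9, 290.7, 187.9] 557 [0.445 0.13 ]
scene cartridge_c 0.71 [315.1, 137.3, 382.5, 195.0] 1031 [0.602 0.264]
scene cartridge_c 0.42 [294.5, 222.2, 345.5, 266.4] 1309 [ 0.685 -0.021]
scene check_block_c 0.96 [100.8, 307.2, 139.5, 341.0] 899 [ 0.409 -0.494]
scene check_block_c 0.84 [128.7, 272.2, 153.3, 296.9] 469 [ 0.381 -0.387]
scene check_block_c 0.75 [160.9, 291.5, 189.1, 320.8] 828 [ 0.484 -0.387]
scene check_block_c 0.5 [293.9, 219.7, 346.5, 268.6] 1371 [ 0.685 -0.021]
scene filter_c 0.72 [295.2, 221.5, 345.4, 269.8] 1296 [ 0.686 -0.02 ]
scene plate_a_c 0.81 [259.7, 202.8, 309.3, 244.6] 1216 [ 0.567 -0.025]
scene lifter_mat 0.69 [200.3, 261.1, 295.5, 352.9] 2016 [ 0.646 -0.28 ]
scene kit_box 0.67 [355.8, 124.5, 384.9, 150.0] 411 [0.594 0.415]
scene drain_tray 0.84 [252.0, 206.2, 350.6, 276.1] 1434 [ 0.655 -0.058]
scene lifter_grip 0.55 [211.9, 271.2, 279.3, 339.9] 1820 [ 0.624 -0.282]
scene lifter_grip 0.4 [140.7, 329.4, 192.1, 395.5] 738 [ 0.565 -0.497]
scene hose_clamp 0.62 [241.1, 186.3, 260.6, 201.9] 164 [0.436 0.008]
scene plate_rack 0.78 [314.6, 13
[... 987 characters left out ...]
0.525 0.402]
side drain_tray 0.8 [207.1, 213.5, 295.2, 250.6] 1016 [0.608 0.03 ]
side lifter_grip 0.66 [184.2, 233.5, 263.3, 322.3] 3468 [0.619 0.218]
side lifter_grip 0.58 [262.9, 146.2, 291.3, 198.8] 851 [ 0.629 -0.288]
side hose_clamp 0.71 [298.9, 243.9, 323.0, 260.8] 163 [0.431 0.034]
side hose_clamp 0.59 [252.7, 214.5, 289.3, 240.6] 849 [ 0.57  -0.027]
side hose_clamp 0.26 [278.3, 255.0, 304.9, 290.6] 726 [0.454 0.117]
side grease_jar 0.64 [274.8, 302.7, 296.2, 334.3] 658 [0.434 0.269]
side plate_rack 0.61 [182.3, 233.9, 262.2, 322.1] 3550 [0.62  0.218]
side plate_rack 0.57 [213.3, 202.8, 255.6, 233.4] 867 [ 0.687 -0.024]
side pliers 0.65 [306.1, 135.6, 334.6, 162.3] 201 [ 0.553 -0.479]
```

```bash
cat > f1.py <<'E'
from h import *
import pickle
D=pickle.load(open("d.pkl","rb")); C={n:manip.camera_info(n) for n in("scene","side")}
g=lambda n,t,i=0:(D[(n,t)][i].astype(np.float32),C[n])
def un(n,*ts): return (np.any([D[(n,t)][i] for t,i in ts],0).astype(np.float32),C[n])
def go(name,hs,views,p0,yaw=True):
    for lab,vs in (("both",views),*((("v%d"%i),[v]) for i,v in enumerate(views)) ) if len(views)>1 else (("one",views),):
        x,e=fit(hs,vs,p0,yaw); print(name,lab,x.round(4),round(e,3))
h=np.pi/2
go("coil",M["coil_c"],[g("scene","coil_c"),g("side","coil_c",1)],[.45,.125,.4])
go("cart",M["cartridge_c"],[g("side","cartridge_c",0)],[.45,-.145,0],False)
go("check",M["check_block_c"],[g("scene","check_block_c",2),g("side","check_block_c",1)],[.49,-.4,0])
go("plA",M["plate_a_c"],[g("scene","plate_a_c"),g("side","plate_a_c")],[.57,-.025,h],1)
go("plB",M["plate_a_c"],[g("scene","filter_c"),g("side","plate_rack",1)],[.687,-.022,h],1)
go("tray",M["drain_tray"],[un("scene",("drain_tray",0),("plate_a_c",0),("filter_c",0)),un("side",("drain_tray",0),("plate_a_c",0),("plate_rack",1))],[.63,-.025,h],1)
go("mat",M["lifter_mat"],[un("scene",("lifter_mat",0),("lifter_grip",0))],[.63,-.28,h],1)
go("lift",M["lifter_grip"],[g("scene","lifter_grip",0),g("side","lifter_grip",1)],[.63,-.3,h],1)
go("box",M["kit_box"],[g("side","kit_box")],[.525,.4,0])
rack=[box(-56,56,53,57,0,118),box(-56,56,-57,-53,0,118),box(56,60,-57,57,0,118),box(-56,60,-57,57,0,4)]
for s in(1,-1):
    rack.append(np.array([[x,s*y,z] for x,y in((-56,53),(-56,57),(-76,63),(-76,67)) for z in(0,118)])/1000)
go("rack",rack,[g("side","plate_rack")],[.62,.2,h],1)
for n in C:
    c=C[n];print(n)
E
python3 f1.py
```

```text
coil both [0.4496 0.1232 0.8788] 0.09
coil v0 [0.4495 0.1224 0.8694] 0.064
coil v1 [ 0.452   0.1245 -0.7602] 0.1
cart one [ 0.4428 -0.1408  0.0317] 0.104
check both [ 0.4909 -0.3892  0.5798] 0.1
check v0 [ 0.4884 -0.3888  0.5343] 0.045
check v1 [ 0.4945 -0.3904  0.5866] 0.058
plA both [ 0.5682 -0.0271  1.6769] 0.07
plA v0 [ 0.5677 -0.026   1.6649] 0.059
plA v1 [ 0.57   -0.0278  1.6818] 0.068
plB both [ 0.686  -0.0218  1.6317] 0.051
plB v0 [ 0.6853 -0.0214  1.6303] 0.051
plB v1 [ 0.6864 -0.0229  1.6354] 0.039
tray both [ 0.6282 -0.0229  1.647 ] 0.079
tray v0 [ 0.6271 -0.0241  1.656 ] 0.071
tray v1 [ 0.6299 -0.0215  1.632 ] 0.078
mat one [ 0.6273 -0.2695  1.4736] 0.069
lift both [ 0.6238 -0.3131  1.5008] 0.118
lift v0 [ 0.6228 -0.3112  1.5023] 0.098
lift v1 [ 0.6246 -0.3162  1.504 ] 0.127
box one [0.5296 0.3983 0.0279] 0.035
rack one [0.6083 0.2373 1.4069] 0.085
scene
side
```

```bash
python3 -m inch '[[[-20,-5,0,0],[-43,-7,0,0],[-48,-7,0,0],[-48,-7,0,0],[-48,-7,0,0],[-48,-7,0,0],[-30,-5,0,0],[-18,-5,0,0],[0,0,0,0.07],[0,0,0,0]]]' -1; cat > w.py <<'E'
import sys
from h import *
n=sys.argv[1]; cam=sys.argv[2] if len(sys.argv)>2 else "wrist"
im=manip.get_image(cam); cv2.imwrite(f"pics/{n}.png",im[:,:,::-1]); c=manip.camera_info(cam); o=manip.get_obs()
import pickle; pickle.dump((c,o),open(f"pics/{n}.pkl","wb")); print(c["cam_to_world"].round(3).tolist(),o["tcp_pos"].round(4),o["tool_rot"].round(4))
E
python3 w.py w1; python3 w.py s1 side
```

```text
clock: 2.75
tcp_pos: [0.6247, -0.303, 0.3026]
tool_rot: [-0.0, 0.731, 0.682, 0.0]
contact_force: [0.3, -0.5, -0.5]
gripper_width: 0.999
[[0.998, -0.066, -0.018, 0.631], [-0.068, -0.957, -0.282, -0.219], [0.001, 0.283, -0.959, 0.386], [0.0, 0.0, 0.0, 1.0]] [ 0.6249 -0.3026  0.3027] [-1.000e-04  7.307e-01  6.827e-01  1.000e-04]
[[-0.946, -0.207, 0.248, 0.255], [-0.323, 0.612, -0.722, 0.825], [-0.003, -0.763, -0.646, 0.884], [0.0, 0.0, 0.0, 1.0]] [ 0.625  -0.3025  0.3027] [-1.000e-04  7.306e-01  6.828e-01  1.000e-04]
```

View pics/w1.png

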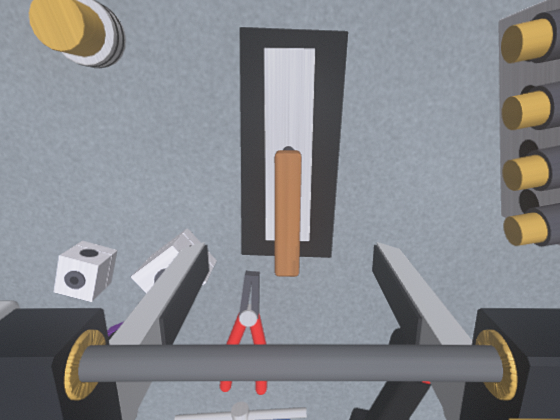

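```bash
python3 - <<'E'
from h import *; import pickle
c,o=pickle.load(open("pics/w1.pkl","rb"))
for l,uv,z in (("hf",(288,151),.089),("hr",(287,276),.089),("tipL",(264,47.5),.006),("tipR",(315,47.5),.006),("matTL",(241,28),.003),("matTR",(348,31),.003),("matBL",(241,254),.003),("matBR",(331,257),.003)): print(l,unproj(uv,c,z).round(4))
E
```

```text
hf [ 0.6271 -0.2559]
hr [ 0.6177 -0.3753]
tipL [ 0.6089 -0.1602]
tipR [ 0.6606 -0.1638]
matTL [ 0.5872 -0.1404]
matTR [ 0.6948 -0.1505]
matBL [ 0.56  -0.387]
matBR [ 0.6693 -0.3985]
```

```bash
python3 -m inch '[[[0,-1.5,15,0.012],[0,0,40,0],[0,0,40,0],[0,0,30,0],[0,0,15,0],[0,0,7.5,0],[0,0,0,0],[0,0,0,0]]]' -1; python3 -m inch '[[[0,0,0,0],[0,0,0,0],[0,0,0,0],[0,0,0,0],[0,0,0,0],[0,0,0,0],[0,0,0,0],[0,0,0,0]]]' 1 60
```

```text
clock: 3.85
tcp_pos: [0.6239, -0.3031, 0.1563]
tool_rot: [0.001, 0.736, 0.678, 0.0]
contact_force: [0.6, -0.6, 0.9]
gripper_width: 0.995
clock: 4.85
tcp_pos: [0.6233, -0.3029, 0.155]
tool_rot: [-0.0, 0.736, 0.677, -0.0]
contact_force: [-1.2, -0.3, 1.0]
gripper_width: 0.25
```

```bash
python3 - <<'E'
from h import *
c=manip.camera_info("side"); b=unproj((207,186),c,0); print(b)
for z in (.06,.08,.1,.12,.15): print(z,proj(np.array([[*b,z]]),c)/.7, "target ~ (297,205)")
E
python3 -m inch '[[[0,0,-8,0],[0,0,-20,0],[0,0,-20,0],[10,14,-10,-0.03],[16,20,0,-0.05],[16,20,0,-0.045],[10,12,0,-0.02],[0,0,0,0],[0,0,0,0]]]'; python3 w.py w2;python3 w.py s2 side; python3 - <<'E'
from h import *; im=cv2.imread("pics/w2.png"); im2=cv2.imread("pics/s2.png")[130:340,170:400]; im2=cv2.resize(im2,None,fx=2,fy=2)
cv2.imwrite("pics/m2.png",cv2.resize(np.hstack([cv2.resize(im,(560,420)),im2]),(800,330)))
E
```

```text
[ 0.84790959 -0.16421468]
0.06 [[292.92018652 245.40669749]] target ~ (297,205)
0.08 [[291.96152063 238.39322301]] target ~ (297,205)
0.1 [[290.98890701 231.25324117]] target ~ (297,205)
0.12 [[290.00217448 223.98407109]] target ~ (297,205)
0.15 [[288.49524452 212.83213397]] target ~ (297,205)
clock: 5.98
tcp_pos: [0.69, -0.2534, 0.2128]
tool_rot: [-0.0, 0.685, 0.729, -0.001]
contact_force: [0.6, -0.3, -3.4]
gripper_width: 0.248
[[0.998, 0.059, 0.018, 0.686], [0.061, -0.957, -0.283, -0.17], [0.0, 0.284, -0.959, 0.296], [0.0, 0.0, 0.0, 1.0]] [ 0.6899 -0.2537  0.213 ] [-1.000e-04  6.850e-01  7.285e-01 -5.000e-04]
[[-0.946, -0.207, 0.248, 0.255], [-0.323, 0.612, -0.722, 0.825], [-0.003, -0.763, -0.646, 0.884], [0.0, 0.0, 0.0, 1.0]] [ 0.6899 -0.2537  0.2131] [-0.000e+00  6.851e-01  7.285e-01 -3.000e-04]
```

View pics/m2.png

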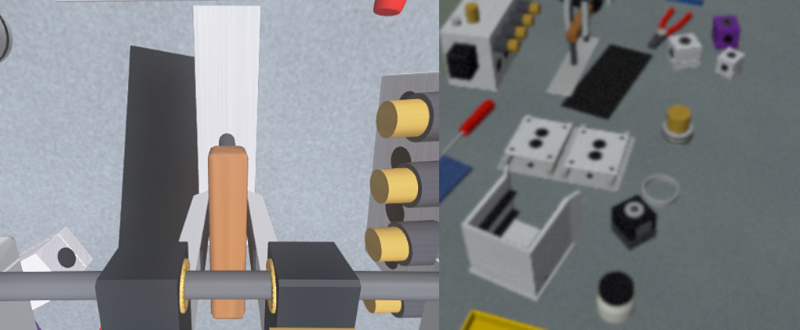

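```bash
python3 - <<'E'
from h import *; import pickle
c,o=pickle.load(open("pics/w2.pkl","rb")); im=cv2.imread("pics/w2.png")
t=o["tcp_pos"]; y=1.632; d=np.array([np.cos(y),np.sin(y)]); n=np.array([d[1],-d[0]])
for z in (.056,.060,.064,.068):
  P=[[*(t[:2]+.140*d+s*.026*n),z] for s in(-1,1)]; print(z,proj(np.array(P),c).round(1).tolist())
g=cv2.cvtColor(im,cv2.COLOR_BGR2GRAY).astype(int)
r=g[20]; print([ (i,r[i+2]-r[i-2]) for i in range(200,380) if abs(r[i+2]-r[i-2])>25])
cc=g[:30,290]; print(cc.tolist())
E
```

```text
0.056 [[247.3, 11.5], [330.6, 11.5]]
0.06 [[246.5, 9.7], [331.3, 9.8]]
0.064 [[245.7, 7.9], [332.1, 8.0]]
0.068 [[244.8, 6.0], [332.9, 6.1]]
[(245, np.int64(46)), (246, np.int64(48)), (247, np.int64(56)), (248, np.int64(34)), (330, np.int64(-48)), (331, np.int64(-53)), (332, np.int64(-51)), (333, np.int64(-48))]
[169, 179, 181, 180, 179, 177, 183, 216, 233, 234, 231, 232, 231, 232, 232, 233, 231, 232, 232, 231, 232, 232, 232, 232, 232, 232, 232, 232, 232, 231]
```

```bash
python3 -m inch '[[[0,6,10,0],[0,4,20,0],[0,0,15,0],[0,0,5.5,0],[0,0,0,0],[0,0,0,0]]]'; python3 -m inch '[[[10,0,0,0],[20,0,0,0],[20,0,0,0],[20,0,0,0],[20,0,0,0],[20,0,0,0],[12,0,0,0],[6,0,0,0],[0,0,0,0],[0,0,0,0]]]'; python3 w.py w3
```

```text
clock: 6.82
tcp_pos: [0.7008, -0.2522, 0.1632]
tool_rot: [0.0, 0.685, 0.729, 0.0]
contact_force: [0.3, -0.3, -2.8]
gripper_width: 0.249
clock: 8.07
tcp_pos: [0.6925, -0.1253, 0.1627]
tool_rot: [0.0, 0.685, 0.729, -0.0]
contact_force: [0.5, 0.5, -3.4]
gripper_width: 0.249
[[0.998, 0.059, 0.018, 0.688], [0.062, -0.957, -0.283, -0.042], [0.001, 0.284, -0.959, 0.246], [0.0, 0.0, 0.0, 1.0]] [ 0.6925 -0.1253  0.1626] [ 1.000e-04  6.849e-01  7.287e-01 -2.000e-04]
```

View pics/w3.png

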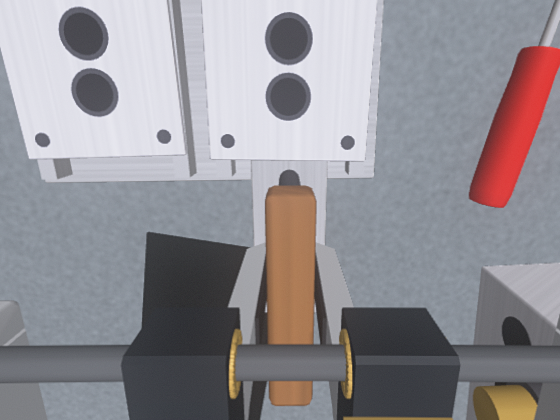

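Plate B's near edge (row 160) lies just ahead of the front post (290,178) and is centred on the blade. I'll lift it.

```bash
python3 - <<'E'
from h import *; import pickle
c,o=pickle.load(open("pics/w3.pkl","rb")); d=np.array([np.cos(1.632),np.sin(1.632)])
print(((unproj((288,160),c,.025)-o["tcp_pos"][:2])@d).round(4),"post front .042")
E
python3 -m inch '[[[0,0,-4,0],[0,0,-5,0],[0,0,-8,0],[0,0,-15,0],[0,0,-20,0],[0,0,-20,0],[0,0,-8,0],[0,0,0,0],[0,0,0,0],[0,0,0,0]]]';python3 w.py w4
```

```text
0.0502 post front .042
clock: 9.38
tcp_pos: [0.6923, -0.1242, 0.2419]
tool_rot: [-0.0, 0.684, 0.729, -0.0]
contact_force: [-0.3, 0.0, -4.2]
gripper_width: 0.247
[[0.998, 0.06, 0.018, 0.688], [0.063, -0.957, -0.282, -0.041], [-0.0, 0.283, -0.959, 0.325], [0.0, 0.0, 0.0, 1.0]] [ 0.6923 -0.1243  0.2419] [-4.000e-04  6.845e-01  7.290e-01 -3.000e-04]
```

```bash
python3 -m inch '[[[10,-10,0,0],[20,-20,0,0],[28,-26,0,0],[28,-26,0,0],[22,-22,0,0],[13,-14,0,0],[0,0,0,0.03],[0,0,0,0.06],[0,0,0,0.06],[0,0,0,0.05],[0,0,0,0.025],[0,0,0,0]]]';python3 w.py w5; python3 w.py s5 side; python3 w.py c5 scene; python3 - <<'E'
from h import *
a=cv2.imread("pics/w5.png"); b=cv2.imread("pics/s5.png")[190:340,160:310]; e=cv2.imread("pics/c5.png")[90:240,250:400]
r=lambda q:cv2.resize(q,(300,300),interpolation=cv2.INTER_CUBIC)
o=np.zeros((600,800,3),np.uint8); o[:375,:500]=cv2.resize(a,(500,375)); o[:300,500:]=r(b); o[300:,500:]=r(e); cv2.imwrite("pics/m5.png",o)
E
```

```text
clock: 10.92
tcp_pos: [0.5674, -0.0113, 0.2426]
tool_rot: [0.0, 0.762, 0.647, -0.0]
contact_force: [0.2, 0.9, -5.0]
gripper_width: 0.253
[[0.987, -0.155, -0.045, 0.581], [-0.161, -0.947, -0.28, 0.071], [0.001, 0.283, -0.959, 0.326], [0.0, 0.0, 0.0, 1.0]] [ 0.5674 -0.0112  0.2427] [ 1.000e-04  7.619e-01  6.477e-01 -0.000e+00]
[[-0.946, -0.207, 0.248, 0.255], [-0.323, 0.612, -0.722, 0.825], [-0.003, -0.763, -0.646, 0.884], [0.0, 0.0, 0.0, 1.0]] [ 0.5673 -0.0111  0.2426] [ 0.      0.7619  0.6477 -0.    ]
[[0.809, 0.466, -0.358, 1.044], [0.588, -0.656, 0.473, -0.731], [-0.014, -0.593, -0.805, 1.204], [0.0, 0.0, 0.0, 1.0]] [ 0.5673 -0.0111  0.2427] [ 0.      0.7619  0.6477 -0.    ]
```

View pics/m5.png

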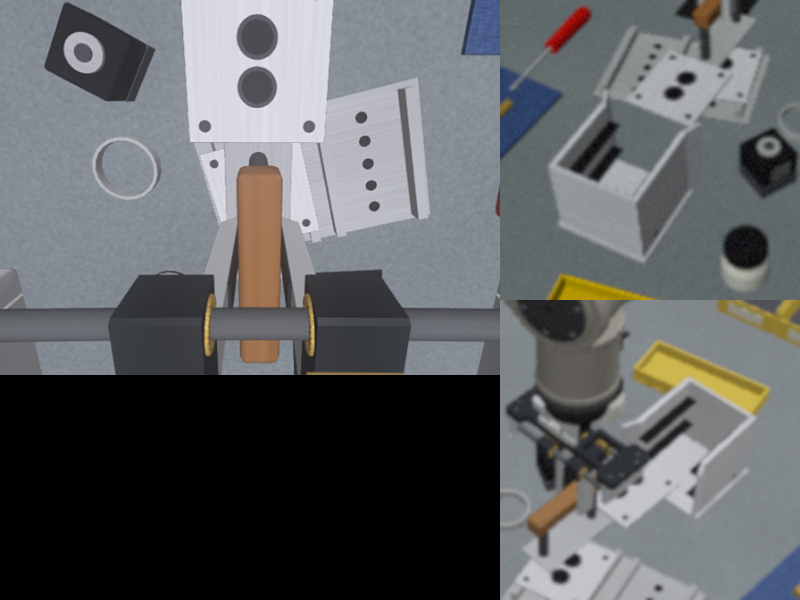

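The plate rides well on the blade. For an exact rack pose I need enlarged crops of the rack's top rim.

```bash
python3 - <<'E'
from h import *
b=cv2.imread("pics/s5.png")[228:328,178:268]; e=cv2.imread("pics/c5.png")[125:225,300:390]
r=lambda q:cv2.resize(q,(400,444),interpolation=cv2.INTER_CUBIC)
o=np.hstack([r(b),r(e)]); cv2.imwrite("pics/m6.png",o)
E
```

```text
(no output)
```

View pics/m6.png

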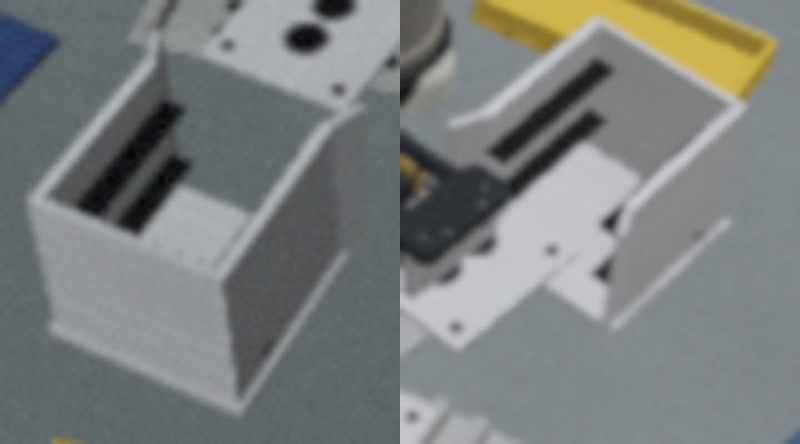

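```bash
python3 - <<'E'
from h import *
s=manip.camera_info("side"); c=manip.camera_info("scene"); k=4.444
S=lambda u,v:unproj((178+u/k-.4,228+v/k-.4),s,.118); C=lambda u,v:unproj((300+u/k-.4,125+v/k-.4),c,.118)
for l,a,b in (("back hi-x",S(30,197),C(345,100)),("back lo-x",S(222,283),C(200,18)),("flare hi-x start",S(152,70),C(225,210)),("flare lo-x start",S(325,125),C(88,113)),):
  print(l,a.round(4),b.round(4),((a+b)/2).round(4))
print("lo tip",S(362,105),C(50,122)," hi tip",S(157,38))
E
```

```text
back hi-x [0.6745 0.2834] [0.6691 0.2889] [0.6718 0.2862]
back lo-x [0.5543 0.3019] [0.5564 0.2993] [0.5554 0.3006]
flare hi-x start [0.6532 0.1765] [0.6545 0.1654] [0.6538 0.1709]
flare lo-x start [0.5444 0.1837] [0.5427 0.1857] [0.5436 0.1847]
lo tip [0.53043773 0.16309548] [0.5274438  0.16536769]  hi tip [0.66161528 0.15213224]
```

```bash
python3 - <<'E'
from h import *; import pickle
c,o=pickle.load(open("pics/w5.pkl","rb")); y=1.4096; d=np.array([np.cos(y),np.sin(y)]); n=np.array([d[1],-d[0]])
for uv in ((213.9,159),(366,157.5),(203,0),(372,0)):
  q=unproj(uv,c,.0986)-o["tcp_pos"][:2]; print(uv,(q@d).round(4),(q@n).round(4))
r=np.array([.606,.2333]);y=1.44; d=np.array([np.cos(y),np.sin(y)]); n=np.array([d[1],-d[0]]); q=o["tcp_pos"][:2]-r; print("tcp in rack: x",q@d," right",q@n)
E
```

```text
(213.9, 159) 0.0501 -0.05
(366, 157.5) 0.051 0.0512
(203, 0) 0.143 -0.0502
(372, 0) 0.143 0.0487
tcp in rack: x -0.24744138152520812  right -0.0064242705908781625
```

```bash
python3 -m inch '[[[-5,4,0,-0.03],[0,2.5,10,0],[0,0,20,0],[0,0,14,0],[0,0,4.5,0],[0,0,0,0],[0,0,0,0]]]'; python3 - <<'E'
from h import *
o=manip.get_obs(); R=o["tool_rot"]; r=np.array([.606,.2333]);y=1.44; d=np.array([np.cos(y),np.sin(y)]); n=np.array([d[1],-d[0]]); q=o["tcp_pos"][:2]-r; print("tcp in rack: x",q@d," right",q@n,"yaw",np.pi/2-(2*np.arctan2(R[1],R[2])-np.pi/2),o["tcp_pos"])
E
```

```text
clock: 11.95
tcp_pos: [0.5731, -0.0169, 0.1947]
tool_rot: [0.0, 0.752, 0.659, 0.0]
contact_force: [-0.1, 0.1, -4.4]
gripper_width: 0.249
tcp in rack: x -0.2523235066044391  right -7.542453175223422e-06 yaw 1.4387049600686064 [ 0.57308355 -0.01686726  0.19468877]
```

```bash
python3 -m inch '[[[8,0,0,0],[15,0,0,0],[18,0,0,0],[18,0,0,0],[18,0,0,0],[18,0,0,0],[18,0,0,0],[15,0,0,0],[10,0,0,0],[7,0,0,0],[0,0,0,0],[0,0,0,0]]]'; python3 w.py w7; python3 w.py s7 side; python3 - <<'E'
from h import *
a=cv2.imread("pics/w7.png"); b=cv2.imread("pics/s7.png")[215:325,160:270]
o=np.hstack([cv2.resize(a,(500,375)),cv2.resize(b,(300,375))]); cv2.imwrite("pics/m7.png",o)
E
```

```text
clock: 13.45
tcp_pos: [0.5919, 0.1262, 0.1941]
tool_rot: [0.0, 0.752, 0.659, -0.0]
contact_force: [0.7, 0.1, -4.4]
gripper_width: 0.252
[[0.991, -0.127, -0.037, 0.604], [-0.133, -0.951, -0.281, 0.209], [0.001, 0.283, -0.959, 0.277], [0.0, 0.0, 0.0, 1.0]] [0.5919 0.1262 0.1942] [ 1.000e-04  7.525e-01  6.586e-01 -1.000e-04]
[[-0.946, -0.207, 0.248, 0.255], [-0.323, 0.612, -0.722, 0.825], [-0.003, -0.763, -0.646, 0.884], [0.0, 0.0, 0.0, 1.0]] [0.5919 0.1263 0.1942] [ 1.000e-04  7.525e-01  6.586e-01 -1.000e-04]
```

View pics/m7.png

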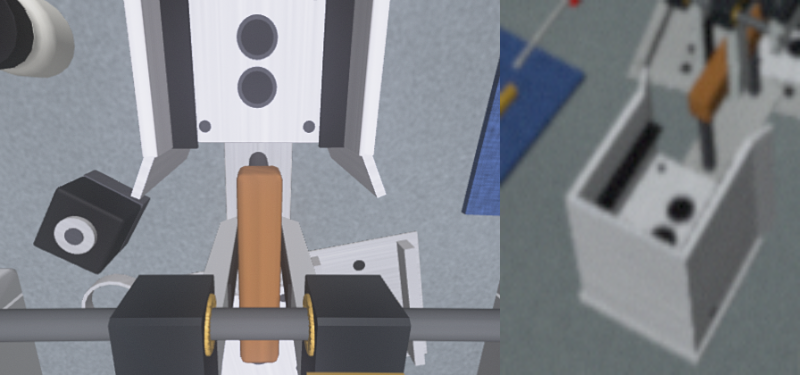

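Plate B is in the low level, centred between the cheeks (wrist crop, columns 152 to 363). I'll set it down, push it home with the post and withdraw.

```bash
python3 -m inch '[[[0,0,4,0],[0,0,4,0],[0,0,2,0],[0,0,0,0],[3,0,0,0],[3,0,0,0],[2,0,0,0],[0,0,0,0],[0,0,0,0]]]'; python3 -m inch '[[[-8,0,0,0],[-16,0,0,0],[-25,0,0,0],[-30,0,0,0],[-30,0,0,0],[-25,0,0,0],[-16,0,0,0],[0,0,0,0]]]'; python3 w.py w8
```

```text
clock: 14.68
tcp_pos: [0.5929, 0.1348, 0.1842]
tool_rot: [-0.0, 0.752, 0.659, -0.0]
contact_force: [0.4, -0.1, -3.4]
gripper_width: 0.252
clock: 15.68
tcp_pos: [0.573, -0.0154, 0.1843]
tool_rot: [0.0, 0.753, 0.658, -0.0]
contact_force: [0.9, 1.0, -3.6]
gripper_width: 0.251
[[0.991, -0.127, -0.036, 0.585], [-0.133, -0.951, -0.28, 0.068], [0.001, 0.283, -0.959, 0.268], [0.0, 0.0, 0.0, 1.0]] [ 0.5731 -0.0142  0.1842] [-1.000e-04  7.525e-01  6.586e-01  1.000e-04]
```

View pics/w8.png

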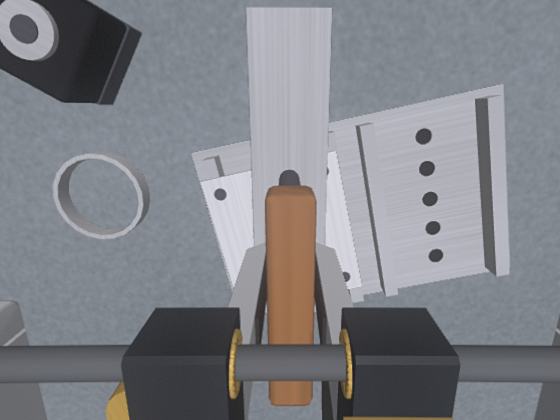

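```bash
python3 -m inch '[[[0,0,-20,0],[-20,4,-20,0],[-45,9,-10,0],[-50,10,0,0],[-50,10,0,0],[-43,9,0,0],[-20,4,0,-0.06],[-10,3,0,-0.08],[0,0,0,-0.06],[0,0,0,-0.026],[0,0,0,0],[0,0,0,0]]]';python3 w.py w9; cat > rel.py <<'E'
from h import *; import sys
o=manip.get_obs(); R=o["tool_rot"]; yaw=np.pi-2*np.arctan2(R[1],R[2])
x,y,a=map(float,sys.argv[1:4]); d=np.array([np.cos(yaw),np.sin(yaw)]); n=np.array([d[1],-d[0]]); q=np.array([x,y])-o["tcp_pos"][:2]
print("tcp",o["tcp_pos"].round(4),"yaw %.4f; to target tool x %.1f y %.1f mm, turn %.4f"%(yaw,q@d*1e3,q@n*1e3,yaw-a))
E
python3 rel.py .5685 -.027 1.668
```

```text
clock: 17.23
tcp_pos: [0.5912, -0.2557, 0.2342]
tool_rot: [-0.0, 0.673, 0.739, 0.0]
contact_force: [0.4, -1.0, -3.7]
gripper_width: 0.254
[[0.996, 0.089, 0.027, 0.584], [0.093, -0.955, -0.282, -0.173], [0.001, 0.283, -0.959, 0.318], [0.0, 0.0, 0.0, 1.0]] [ 0.5912 -0.2558  0.2342] [-0.      0.6732  0.7394  0.    ]
tcp [ 0.5912 -0.2558  0.2342] yaw 1.6645; to target tool x 229.9 y -1.2 mm, turn -0.0035
```

View pics/w9.png

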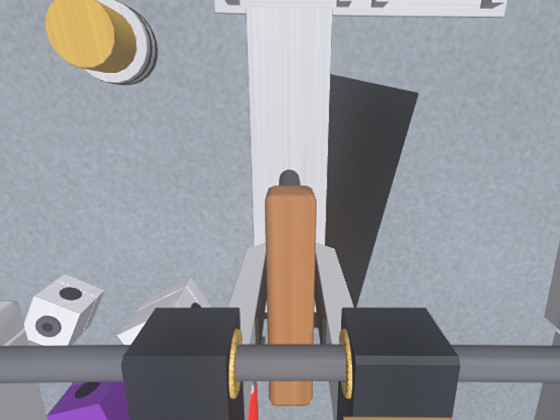

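```bash
python3 -m inch '[[[-8,-1,15,0],[0,0,25,0],[0,0,20,0],[0,0,9,0],[0,0,2.5,0],[0,0,0,0],[0,0,0,0]]]'; python3 rel.py .5685 -.027 1.668;  python3 -m inch '[[[10,0,0,0],[20,0,0,0],[22,0,0,0],[22,0,0,0],[22,0,0,0],[20,0,0,0],[12,0,0,0],[8,0,0,0],[0,0,0,0],[0,0,0,0]]]'; python3 w.py w10;python3 rel.py .5685 -.027 1.668
```

```text
clock: 18.15
tcp_pos: [0.5911, -0.2644, 0.1634]
tool_rot: [0.0, 0.673, 0.74, 0.0]
contact_force: [0.3, -0.3, -3.4]
gripper_width: 0.255
tcp [ 0.5911 -0.2644  0.1634] yaw 1.6648; to target tool x 238.4 y -0.2 mm, turn -0.0032
clock: 19.4
tcp_pos: [0.578, -0.1296, 0.1627]
tool_rot: [0.0, 0.673, 0.739, -0.0]
contact_force: [-0.1, -0.5, -2.9]
gripper_width: 0.247
[[0.996, 0.089, 0.027, 0.571], [0.093, -0.955, -0.282, -0.047], [0.001, 0.283, -0.959, 0.246], [0.0, 0.0, 0.0, 1.0]] [ 0.578  -0.1296  0.1627] [ 1.000e-04  6.735e-01  7.392e-01 -1.000e-04]
tcp [ 0.578  -0.1296  0.1627] yaw 1.6638; to target tool x 103.0 y 0.0 mm, turn -0.0042
```

View pics/w10.png

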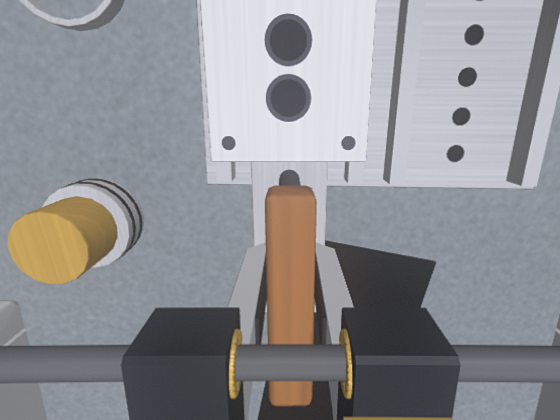

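Plate A lies the same way on the blade (edge at row 160, hole pair centred). I'll lift it and take it to the upper level.

```bash
python3 -m inch '[[[0,0,-4,0],[0,0,-5,0],[0,0,-8,0],[0,0,-15,0],[0,0,-20,0],[0,0,-20,0],[0,0,-9,0],[0,0,0,0],[0,0,0,0]]]';python3 w.py w11; python3 rel.py .5725 -.0215 1.44
```

```text
clock: 20.58
tcp_pos: [0.5777, -0.1287, 0.2431]
tool_rot: [-0.0, 0.673, 0.74, -0.0]
contact_force: [-0.4, 0.1, -5.2]
gripper_width: 0.253
[[0.996, 0.09, 0.026, 0.571], [0.094, -0.955, -0.282, -0.046], [-0.0, 0.283, -0.959, 0.326], [0.0, 0.0, 0.0, 1.0]] [ 0.5777 -0.1287  0.243 ] [-5.000e-04  6.731e-01  7.396e-01 -4.000e-04]
tcp [ 0.5777 -0.1287  0.243 ] yaw 1.6648; to target tool x 107.3 y 4.9 mm, turn 0.2248
```

```bash
python3 -m inch '[[[0,0,0,0.03],[0,0,0,0.06],[0,0,0,0.06],[0,0,0,0.05],[0,0,0,0.025],[10,-2,0,0],[20,-4,0,0],[25,-4,0,0],[25,-4,0,0],[17,-3,0,0],[8.5,-2,0,0],[0,0,0,0]]]';python3 w.py w12; python3 rel.py .606 .2333 1.44; python3 - <<'E'
from h import *
a=cv2.imread("pics/w12.png"); g=cv2.cvtColor(a,6).astype(int); r=g[130]
print([i for i in range(150,430) if abs(r[i+2]-r[i-2])>35],[i for i in range(100,230) if abs(g[i+2,270]-g[i-2,270])>15])
E
```

```text
clock: 22.12
tcp_pos: [0.573, -0.0215, 0.2437]
tool_rot: [-0.0, 0.752, 0.66, -0.0]
contact_force: [0.6, -0.6, -5.8]
gripper_width: 0.25
[[0.991, -0.126, -0.036, 0.584], [-0.131, -0.951, -0.281, 0.06], [0.001, 0.283, -0.959, 0.327], [0.0, 0.0, 0.0, 1.0]] [ 0.573  -0.0223  0.2437] [ 1.000e-04  7.520e-01  6.592e-01 -1.000e-04]
tcp [ 0.573  -0.0223  0.2437] yaw 1.4395; to target tool x 257.7 y -0.7 mm, turn -0.0005
[210, 211, 212, 213, 393, 394, 395, 396, 397, 400, 401, 402, 403, 404] [108, 109, 110, 111, 112, 113, 114, 158, 159, 160, 161, 163, 185, 186, 187, 188, 189, 194, 195, 196]
```

```bash
python3 -m inch '[[[8,-0.7,0,0],[15,0,0,0],[18,0,0,0],[18,0,0,0],[18,0,0,0],[18,0,0,0],[18,0,0,0],[18,0,0,0],[12,0,0,0],[7.5,0,0,0],[0,0,0,0],[0,0,0,0]]]'; python3 rel.py .606 .2333 1.44; python3 -m inch '[[[0,0,4,0],[0,0,4,0],[0,0,3.5,0],[0,0,0,0],[3,0,0,0],[3,0,0,0],[2,0,0,0],[0,0,0,0],[0,0,0,0]]]'; python3 w.py w13;python3 w.py s13 side; python3 - <<'E'
from h import *
a=cv2.imread("pics/w13.png"); b=cv2.imread("pics/s13.png")[215:325,160:270]
o=np.hstack([cv2.resize(a,(500,375)),cv2.resize(b,(300,375))]); cv2.imwrite("pics/m13.png",o)
E
```

```text
clock: 23.68
tcp_pos: [0.592, 0.1269, 0.2437]
tool_rot: [0.0, 0.752, 0.659, -0.0]
contact_force: [0.3, -1.1, -4.2]
gripper_width: 0.25
tcp [0.592  0.1269 0.2437] yaw 1.4390; to target tool x 107.4 y -0.1 mm, turn -0.0010
clock: 24.8
tcp_pos: [0.593, 0.1356, 0.2322]
tool_rot: [-0.0, 0.752, 0.659, 0.0]
contact_force: [0.0, 0.3, -2.9]
gripper_width: 0.249
[[0.991, -0.126, -0.036, 0.604], [-0.131, -0.951, -0.281, 0.218], [0.001, 0.283, -0.959, 0.315], [0.0, 0.0, 0.0, 1.0]] [0.593  0.1355 0.2322] [-1.000e-04  7.519e-01  6.593e-01  0.000e+00]
[[-0.946, -0.207, 0.248, 0.255], [-0.323, 0.612, -0.722, 0.825], [-0.003, -0.763, -0.646, 0.884], [0.0, 0.0, 0.0, 1.0]] [0.593  0.1355 0.2322] [-1.000e-04  7.519e-01  6.593e-01  0.000e+00]
```

View pics/m13.png

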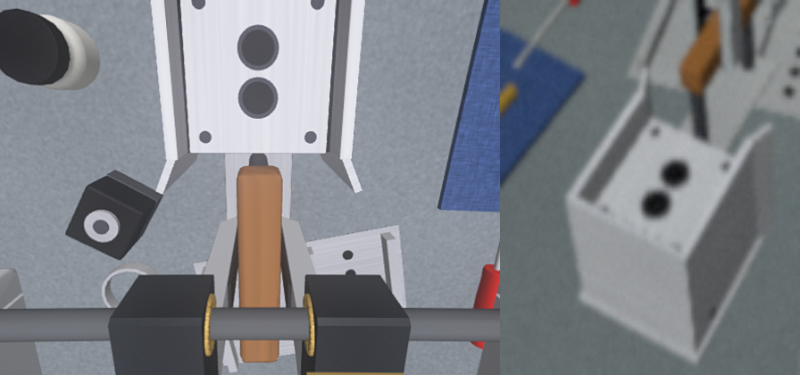

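```bash
python3 -m inch '[[[-8,0,0,0],[-16,0,0,0],[-25,0,0,0],[-30,0,0,0],[-30,0,0,0],[-30,0,0,0],[-30,0,0,0],[-30,0,0,0],[-15,0,0,0],[0,0,0,0]]]'; python3 rel.py .624 -.303 1.487
```

```text
clock: 26.15
tcp_pos: [0.5648, -0.0778, 0.2323]
tool_rot: [0.0, 0.753, 0.659, -0.0]
contact_force: [0.3, -0.4, -3.3]
gripper_width: 0.254
tcp [ 0.5648 -0.0778  0.2323] yaw 1.4378; to target tool x -215.4 y 88.6 mm, turn -0.0492
```

```bash
python3 -m inch '[[[-15,6,0,0],[-35,15,0,0],[-40,16,0,0],[-40,16,0,0],[-40,16,0,0],[-28,12,0,0],[-17,7.5,0,-0.05],[0,0,30,0],[0,0,25,0],[0,0,14,0],[0,0,0,0],[0,0,0,0]]]'; python3 rel.py .624 -.303 1.487
```

```text
clock: 27.65
tcp_pos: [0.6252, -0.3016, 0.1641]
tool_rot: [0.001, 0.735, 0.678, 0.0]
contact_force: [0.9, -1.9, -3.7]
gripper_width: 0.254
tcp [ 0.6252 -0.3016  0.1641] yaw 1.4900; to target tool x -1.5 y -1.1 mm, turn 0.0030
```

```bash
python3 -m inch '[[[0,0,4,0],[0,0,3,0],[0,0,1.5,0],[0,0,0,0],[0,0,0,0]]]'; python3 -m inch '[[[0,0,0,0],[0,0,0,0],[0,0,0,0],[0,0,0,0],[0,0,0,0],[0,0,-15,0],[0,0,-35,0],[0,0,-45,0],[0,0,-45,0],[0,0,-10,0],[0,0,0,0]]]' -1; cat > pa.py <<'E'
from h import *; import pickle,sys
out={}
for n in("scene","side"):
    manip.get_image(n); c=manip.camera_info(n)
    for t in sys.argv[1:]:
        for s in manip.silhouettes(n,t):
            r=s["region"]; v,u=np.nonzero(r)
            if s["conf"]<.3: continue
            out.setdefault((n,t),[]).append((r.astype(np.float32),c))
            print(n,t,round(s["conf"],2),s["rect"],unproj([u.mean(),v.mean()],c,.028).round(3))
pickle.dump(out,open("pa.pkl","wb"))
E
python3 pa.py coil_c cartridge_c check_block_c lifter_grip kit_box grease_jar plate_a_c
```

```text
clock: 28.28
tcp_pos: [0.6247, -0.3014, 0.1549]
tool_rot: [0.0, 0.735, 0.678, 0.0]
contact_force: [-3.3, 1.8, 4.6]
gripper_width: 0.253
clock: 29.65
tcp_pos: [0.6248, -0.3014, 0.3057]
tool_rot: [0.001, 0.735, 0.678, 0.0]
contact_force: [-0.3, 0.3, -0.5]
gripper_width: 1.001
scene coil_c 0.96 [265.9, 154.1, 289.7, 185.3] [0.449 0.125]
scene coil_c 0.66 [307.7, 127.3, 378.6, 200.3] [0.595 0.254]
scene check_block_c 0.91 [102.5, 308.0, 136.9, 338.5] [ 0.413 -0.496]
scene check_block_c 0.89 [129.1, 272.9, 152.0, 294.9] [ 0.385 -0.388]
scene check_block_c 0.82 [159.0, 292.3, 187.5, 317.1] [ 0.488 -0.389]
scene lifter_grip 0.94 [209.4, 269.5, 284.6, 338.6] [ 0.629 -0.284]
scene kit_box 0.9 [317.4, 110.5, 387.0, 148.3] [0.525 0.395]
scene kit_box 0.55 [309.4, 128.4, 380.1, 203.7] [0.597 0.253]
scene grease_jar 0.92 [292.6, 124.5, 314.2, 151.3] [0.431 0.276]
scene grease_jar 0.73 [317.4, 110.0, 386.1, 146.7] [0.524 0.394]
scene plate_a_c 0.92 [323.9, 137.6, 365.9, 174.3] [0.575 0.283]
side coil_c 0.55 [279.2, 251.7, 306.1, 290.7] [0.452 0.123]
side coil_c 0.53 [298.2, 243.7, 322.8, 260.7] [0.428 0.04 ]
side cartridge_c 0.86 [312.3, 195.9, 329.7, 223.3] [ 0.442 -0.139]
side check_block_c 0.75 [317.5, 150.8, 334.8, 177.0] [ 0.493 -0.39 ]
side check_block_c 0.74 [346.8, 161.1, 363.9, 179.2] [ 0.385 -0.379]
side check_block_c 0.61 [340.5, 142.5, 360.9, 162.3] [ 0.416 -0.503]
side lifter_grip 0.93 [261.6, 144.1, 290.6, 199.3] [ 0.628 -0.279]
side kit_box 0.84 [175.9, 326.1, 270.6, 385.5] [0.523 0.406]
side kit_box 0.47 [182.8, 235.7, 263.7, 323.2] [0.611 0.228]
side grease_jar 0.76 [270.1, 302.2, 297.6, 335.8] [0.433 0.273]
side plate_a_c 0.95 [197.9, 251.5, 242.8, 286.0] [0.638 0.177]
```

```bash
python3 - <<'E'
from h import *; import pickle
O=pickle.load(open("pa.pkl","rb"))
def go(t,vs,p0,yaw=True):
    for v in ([vs]+[[q] for q in vs] if len(vs)>1 else [vs]):
        x,e=fit(M[t],v,p0,yaw); print(t,x.round(4),round(e,3))
go("kit_box",[O[("scene","kit_box")][0],O[("side","kit_box")][0]],[.527,.398,.03],1)
go("check_block_c",[O[("scene","check_block_c")][2],O[("side","check_block_c")][0]],[.49,-.39,.5])
go("coil_c",[O[("scene","coil_c")][0],O[("side","coil_c")][0]],[.45,.123,.87])
go("cartridge_c",[O[("side","cartridge_c")][0]],[.443,-.14,0],False)
E
```

```text
kit_box [0.5297 0.3988 0.0417] 0.246
kit_box [0.5294 0.4018 0.0694] 0.467
kit_box [0.5302 0.3982 0.0415] 0.023
check_block_c [ 0.4906 -0.3891  0.5879] 0.078
check_block_c [ 0.4882 -0.3887  0.5813] 0.041
check_block_c [ 0.4927 -0.3914  2.2458] 0.064
coil_c [0.4502 0.1237 0.8838] 0.088
coil_c [0.45   0.123  0.9011] 0.05
coil_c [0.4527 0.1247 2.3902] 0.101
cartridge_c [ 0.4435 -0.1435  0.0482] 0.186
```

```bash
python3 -m inch '[[[-10,-12,0,0.05],[0,0,0,0.12],[0,0,0,0.15],[0,0,0,0.15],[0,0,0,0.15],[0,0,0,0.15],[0,0,0,0.1],[0,0,0,0.035],[0,0,0,0]]]'; python3 rel.py .4905 -.3895 .585
```

```text
clock: 31.58
tcp_pos: [0.6115, -0.3107, 0.3047]
tool_rot: [0.0, 0.958, 0.288, -0.0]
contact_force: [0.2, 0.4, -0.8]
gripper_width: 0.994
tcp [ 0.6115 -0.3107  0.3047] yaw 0.5849; to target tool x -144.4 y -1.1 mm, turn -0.0001
```

```bash
python3 -m inch '[[[-15,0,0,0],[-35,-0.5,0,0],[-40,-0.5,0,0],[-35,0,0,0],[-15,0,0,0],[-4,0,0,0],[0,0,0,0]]]'; python3 w.py w14
```

```text
clock: 32.45
tcp_pos: [0.492, -0.3886, 0.3046]
tool_rot: [-0.0, 0.957, 0.289, 0.0]
contact_force: [0.1, -0.6, 0.3]
gripper_width: 1.002
[[0.553, -0.799, -0.235, 0.562], [-0.833, -0.531, -0.156, -0.342], [0.001, 0.282, -0.959, 0.388], [0.0, 0.0, 0.0, 1.0]] [ 0.4922 -0.3883  0.3045] [-1.000e-04  9.573e-01  2.889e-01  1.000e-04]
```

View pics/w14.png

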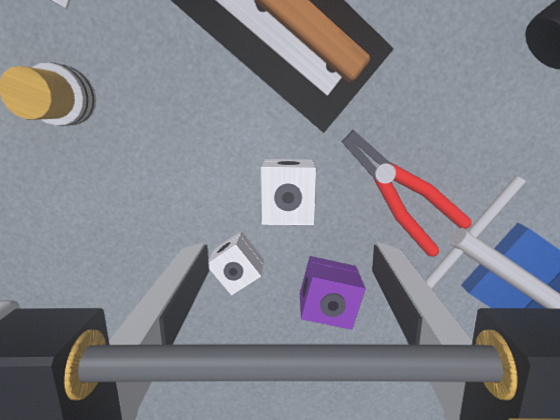

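Three candidates: the purple one (332,295), the small aluminium one (236,265) and the larger aluminium one (288,195). The larger non-purple block at (288,195) is the one meant, and it sits square to the jaws.

```bash
python3 - <<'E'
from h import *; import pickle
c,o=pickle.load(open("pics/w14.pkl","rb")); y=.585; d=np.array([np.cos(y),np.sin(y)]); n=np.array([d[1],-d[0]])
for uv in ((261.5,168),(315,168),(262,225),(314.5,225),(288,196)):
  q=unproj(uv,c,.056)-o["tcp_pos"][:2]; print(uv,(q@d*1e3).round(1),(q@n*1e3).round(1))
for q in [(.6278,-.2691)]: print(proj(np.array([[*q,.003]]),c))
E
```

```text
(261.5, 168) 26.5 -28.2
(315, 168) 26.5 24.3
(262, 225) -32.7 -29.0
(314.5, 225) -32.6 25.0
(288, 196) -1.8 -2.2
[[265.79725339   7.16030595]]
```

```bash
python3 -m inch '[[[-3,-2,15,0],[0,0,35,0],[0,0,45,0],[0,0,45,0],[0,0,28,0],[0,0,13,0],[0,0,0,0],[0,0,0,0]]]'; python3 rel.py .49 -.389 .585; python3 -m inch '[[[0,0,0,0],[0,0,0,0],[0,0,0,0],[0,0,0,0],[0,0,0,0],[0,0,0,0],[0,0,-10,0],[0,0,-30,0],[0,0,-40,0],[0,0,-40,0],[0,0,-20,0],[0,0,0,0]]]' 1 40; python3 -c "
from h import *
print(manip.get_obs()['joint_pos'].round(2))"
```

```text
clock: 33.5
tcp_pos: [0.4881, -0.3894, 0.1247]
tool_rot: [0.001, 0.958, 0.288, 0.0]
contact_force: [0.4, 0.7, 0.5]
gripper_width: 0.999
tcp [ 0.4881 -0.3894  0.1247] yaw 0.5848; to target tool x 1.8 y 0.7 mm, turn -0.0002
clock: 35.0
tcp_pos: [0.4879, -0.3892, 0.2645]
tool_rot: [0.001, 0.958, 0.288, 0.001]
contact_force: [0.2, -0.2, -5.2]
gripper_width: 0.575
[ 0.24  0.4   0.43  1.78 -0.2   1.   -0.24]
```

```bash
python3 -m inch '[[[0,-5,-10,0.05],[0,-10,-10,0.12],[0,0,0,0.14],[0,0,0,0.12],[0,0,0,0.08],[0,0,0,0.033],[0,-20,0,0],[0,-40,0,0],[0,-50,0,0],[0,-50,0,0],[0,-50,0,0],[0,-50,0,0]]]'; python3 rel.py .53 .3988 .042
```

```text
clock: 36.5
tcp_pos: [0.4682, -0.1141, 0.2833]
tool_rot: [-0.0, 1.0, 0.022, -0.0]
contact_force: [1.2, 1.1, -4.6]
gripper_width: 0.568
tcp [ 0.4682 -0.1141  0.2833] yaw 0.0438; to target tool x 84.2 y -509.7 mm, turn 0.0018
```

```bash
python3 -m inch '[[[0,-25,0,0],[0,-50,0,0],[5,-55,0,0],[7,-55,0,0],[10,-55,0,0],[10,-55,0,0],[10,-55,0,0],[12,-55,0,0],[15,-50,0,0],[10,-35,0,0],[5,-15,0,0],[0,-4.7,0,0]]]'; python3 -m inch '[[[0,0,0,0],[0,0,0,0]]]'; python3 w.py w15; python3 rel.py .53 .3988 .042
```

```text
clock: 38.0
tcp_pos: [0.5311, 0.3965, 0.283]
tool_rot: [0.0, 1.0, 0.021, -0.0]
contact_force: [-0.0, 0.1, -4.9]
gripper_width: 0.572
clock: 38.25
tcp_pos: [0.5317, 0.395, 0.2839]
tool_rot: [0.0, 1.0, 0.02, 0.0]
contact_force: [-0.6, -0.3, -4.6]
gripper_width: 0.572
[[0.041, -0.959, -0.281, 0.615], [-0.999, -0.039, -0.012, 0.399], [0.0, 0.282, -0.959, 0.367], [0.0, 0.0, 0.0, 1.0]] [0.5318 0.3952 0.284 ] [-0.000e+00  9.998e-01  2.030e-02  1.000e-04]
tcp [0.5318 0.3952 0.284 ] yaw 0.0406; to target tool x -1.6 y -3.7 mm, turn -0.0014
```

View pics/w15.png

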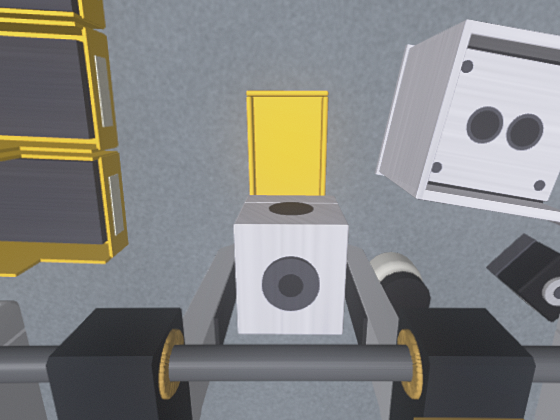

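```bash
python3 - <<'E'
from h import *; import pickle
c,o=pickle.load(open("pics/w15.pkl","rb")); y=.0406; d=np.array([np.cos(y),np.sin(y)]); n=np.array([d[1],-d[0]])
im=cv2.imread("pics/w15.png").astype(int); ye=(im[:,:,2]-im[:,:,0])>70
for r in (95,100,130,160,190):
  i=np.nonzero(ye[r,200:370])[0]+200; L,R=unproj((i[0]-.5,r),c,.026)-o["tcp_pos"][:2],unproj((i[-1]+.5,r),c,.026)-o["tcp_pos"][:2]
  print(r,i[0],i[-1],(L@n*1e3).round(1),(R@n*1e3).round(1),(L@d*1e3).round(1))
k=np.nonzero(ye[:190,285])[0]; e=unproj((285,k[0]-.5),c,.026)-o["tcp_pos"][:2]; print(k[0],e@d)
E
```

```text
95 247 327 -42.0 34.8 94.5
100 246 327 -43.2 35.0 89.9
130 247 326 -43.3 34.9 62.1
160 248 325 -43.3 34.8 32.8
190 249 324 -43.4 34.7 1.9
91 0.0985120078510171
```

```bash
python3 - <<'E'
from h import *; import pickle
c,o=pickle.load(open("pics/w15.pkl","rb")); y=.0406; d=np.array([np.cos(y),np.sin(y)]); n=np.array([d[1],-d[0]])
for uv in ((235,224),(347,224),(241,333),(342,333)):
  q=unproj(uv,c,.215)-o["tcp_pos"][:2]; print(uv,(q@d*1e3).round(1),(q@n*1e3).round(1))
E
python3 -m inch '[[[-2.5,-4.2,20,0],[0,0,40,0],[0,0,45,0],[0,0,30,0],[0,0,10,0],[0,0,0,0],[0,0,0,0]]]'
```

```text
(235, 224) 30.6 -26.7
(347, 224) 30.6 26.2
(241, 333) -29.3 -26.2
(342, 333) -29.4 26.3
clock: 39.17
tcp_pos: [0.5295, 0.4008, 0.1399]
tool_rot: [-0.001, 1.0, 0.021, 0.001]
contact_force: [1.0, 0.2, -3.0]
gripper_width: 0.569
```

```bash
python3 -m inch '[[[0,1,5,0],[0,0,3,0],[0,0,1.3,0],[0,0,0,0],[0,0,0,0]]]';  python3 rel.py .5292 .3993 .0406; python3 -m inch '[[[0,0,0,0],[0,0,0,0],[0,0,0,0],[0,0,0,0],[0,0,0,0],[0,0,-15,0],[0,0,-35,0],[0,0,-45,0],[0,0,-45,0],[0,0,-15,0],[0,0,0,0]]]' -1;python3 rel.py .45 .1235 .884
```

```text
clock: 39.8
tcp_pos: [0.529, 0.3994, 0.1295]
tool_rot: [-0.0, 1.0, 0.021, 0.0]
contact_force: [0.5, 0.0, -4.5]
gripper_width: 0.575
tcp [0.529  0.3994 0.1295] yaw 0.0417; to target tool x 0.2 y 0.1 mm, turn 0.0011
clock: 41.18
tcp_pos: [0.5291, 0.3995, 0.2857]
tool_rot: [-0.001, 1.0, 0.021, 0.001]
contact_force: [-0.7, 0.6, -0.9]
gripper_width: 1.0
tcp [0.5291 0.3995 0.2857] yaw 0.0418; to target tool x -90.6 y 272.5 mm, turn -0.8422
```

```bash
python3 -m inch '[[[-8,25,0,0],[-18,50,0,0],[-20,55,0,0],[-20,55,0,0],[-16,50,0,0],[-8,30,0,0.1],[0,7,0,0.14],[0,0,0,0.15],[0,0,0,0.15],[0,0,0,0.12],[0,0,0,0.07],[0,0,0,0]]]'; python3 w.py w16; python3 rel.py .45 .1235 -.687
```

```text
clock: 42.68
tcp_pos: [0.4492, 0.1237, 0.2833]
tool_rot: [0.001, 0.941, -0.337, -0.001]
contact_force: [0.7, -0.5, -0.0]
gripper_width: 1.001
[[-0.634, -0.742, -0.219, 0.514], [-0.773, 0.608, 0.178, 0.072], [0.001, 0.282, -0.959, 0.367], [0.0, 0.0, 0.0, 1.0]] [0.4493 0.1237 0.2835] [ 7.000e-04  9.417e-01 -3.365e-01 -5.000e-04]
tcp [0.4493 0.1237 0.2835] yaw -0.6865; to target tool x 0.7 y -0.3 mm, turn 0.0005
```

View pics/w16.png

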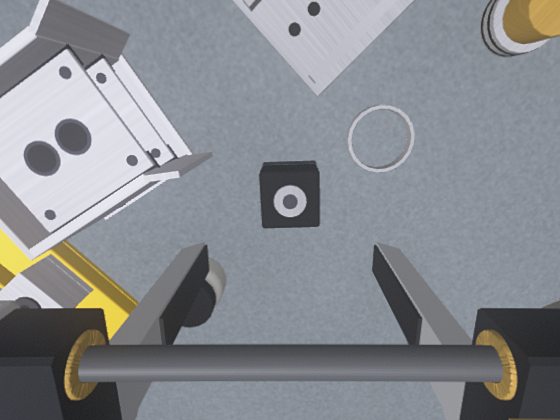

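```bash
python3 - <<'E'
from h import *; import pickle
c,o=pickle.load(open("pics/w16.pkl","rb")); y=-.6865; d=np.array([np.cos(y),np.sin(y)]); n=np.array([d[1],-d[0]])
im=cv2.imread("pics/w16.png",0); m=(im[140:250,240:340]<75).astype(np.uint8)
k,_=cv2.findContours(m,0,1); k=max(k,key=cv2.contourArea); print(cv2.minAreaRect(k),cv2.boundingRect(k))
for uv in ((261,171),(319,170),(262,227),(320,227)):
  q=unproj(uv,c,.058)-o["tcp_pos"][:2]; print(uv,(q@d*1e3).round(1),(q@n*1e3).round(1))
E
```

```text
((49.05536651611328, 54.10380554199219), (65.4510269165039, 59.08480453491211), 88.49256896972656) (19, 21, 60, 67)
(261, 171) 26.8 -27.5
(319, 170) 27.7 25.6
(262, 227) -27.5 -27.8
(320, 227) -27.6 27.8
```

```bash
python3 -m inch '[[[0,-0.5,15,0],[0,0,35,0],[0,0,45,0],[0,0,40,0],[0,0,20,0],[0,0,5,0],[0,0,0,0],[0,0,0,0]]]'; python3 -m inch '[[[0,0,0,0],[0,0,0,0],[0,0,0,0],[0,0,0,0],[0,0,0,0],[0,0,0,0],[0,0,-10,0],[0,0,-30,0],[0,0,-40,0],[0,0,-40,0],[0,0,-40,0],[0,0,0,0]]]' 1 40; python3 rel.py .5912 .4018 .0406
```

```text
clock: 43.72
tcp_pos: [0.4504, 0.1243, 0.1251]
tool_rot: [-0.0, 0.941, -0.337, 0.0]
contact_force: [0.2, 0.5, 1.0]
gripper_width: 0.998
clock: 45.22
tcp_pos: [0.451, 0.1245, 0.2872]
tool_rot: [-0.002, 0.941, -0.337, 0.002]
contact_force: [0.2, 1.0, -4.2]
gripper_width: 0.593
tcp [0.451  0.1245 0.2872] yaw -0.6884; to target tool x -67.9 y -303.3 mm, turn -0.7290
```

```bash
python3 -m inch '[[[0,0,0,-0.09],[0,0,0,-0.16],[0,0,0,-0.17],[0,0,0,-0.17],[0,0,0,-0.1],[10,-20,0,-0.039],[28,-48,0,0],[32,-56,0,0],[32,-56,0,0],[28,-50,0,0],[15,-30,0,0],[6,-11,0,0]]]'; python3 -m inch '[[[0,0,0,0],[0,0,0,0]]]'; python3 rel.py .5911 .4018 .0406
```

```text
clock: 46.72
tcp_pos: [0.5884, 0.4001, 0.2822]
tool_rot: [0.0, 1.0, 0.021, -0.001]
contact_force: [0.1, 0.0, -3.9]
gripper_width: 0.596
clock: 46.98
tcp_pos: [0.5887, 0.396, 0.2842]
tool_rot: [0.0, 1.0, 0.02, -0.0]
contact_force: [0.0, -0.1, -3.2]
gripper_width: 0.591
tcp [0.5887 0.396  0.2842] yaw 0.0395; to target tool x 2.6 y -5.7 mm, turn -0.0011
```

```bash
python3 -m inch '[[[2.6,-5.5,20,0],[0,0,40,0],[0,0,45,0],[0,0,28,0],[0,0,10,0],[0,0,0,0],[0,0,0,0]]]';python3 rel.py .5911 .4018 .0406; python3 w.py w17
```

```text
clock: 47.85
tcp_pos: [0.5917, 0.4031, 0.1427]
tool_rot: [-0.001, 1.0, 0.02, 0.001]
contact_force: [-0.0, 0.4, -3.6]
gripper_width: 0.593
tcp [0.5917 0.4031 0.1427] yaw 0.0406; to target tool x -0.7 y 1.3 mm, turn 0.0000
[[0.041, -0.959, -0.28, 0.675], [-0.999, -0.039, -0.01, 0.407], [-0.001, 0.28, -0.96, 0.226], [0.0, 0.0, 0.0, 1.0]] [0.5917 0.4032 0.1428] [-7.000e-04  9.998e-01  2.030e-02  8.000e-04]
```

View pics/w17.png

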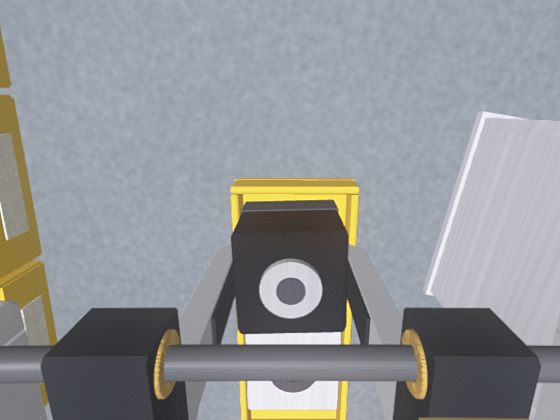

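```bash
python3 -m inch '[[[0,1,6,0],[0,0,4,0],[0,0,1.8,0],[0,0,0,0],[0,0,0,0]]]'; python3 -m inch '[[[0,0,0,0],[0,0,0,0],[0,0,0,0],[0,0,0,0],[0,0,0,0],[0,0,-15,0],[0,0,-35,0],[0,0,-45,0],[0,0,-45,0],[0,0,-15,0],[0,0,0,0]]]' -1; python3 pa.py coil_c cartridge_c check_block_c; python3 rel.py .4435 -.143 .0406; python3 - <<'E'
from h import *; import pickle
O=pickle.load(open("pa.pkl","rb"))
for k in O:
  if k[1]=="cartridge_c":
    for q in O[k]: print(k,fit(M[k[1]],[q],[.4435,-.143,0],False))
E
```

```text
clock: 48.52
tcp_pos: [0.5913, 0.4018, 0.1296]
tool_rot: [-0.0, 1.0, 0.02, 0.0]
contact_force: [-0.7, 0.0, -3.5]
gripper_width: 0.593
clock: 49.9
tcp_pos: [0.5915, 0.402, 0.286]
tool_rot: [-0.001, 1.0, 0.02, 0.001]
contact_force: [0.1, -0.5, -0.5]
gripper_width: 1.001
scene coil_c 0.91 [355.3, 120.2, 381.3, 143.8] [0.586 0.418]
scene cartridge_c 0.96 [208.7, 214.6, 233.2, 245.1] [ 0.441 -0.141]
scene cartridge_c 0.52 [322.7, 136.6, 368.2, 174.2] [0.577 0.284]
scene check_block_c 0.76 [129.7, 273.2, 153.5, 296.6] [ 0.385 -0.389]
scene check_block_c 0.62 [102.0, 306.5, 137.8, 340.3] [ 0.412 -0.497]
scene check_block_c 0.58 [341.1, 115.2, 364.7, 134.0] [0.517 0.419]
side coil_c 0.9 [178.5, 322.7, 211.6, 359.9] [0.601 0.396]
side cartridge_c 0.65 [310.6, 195.3, 330.5, 225.2] [ 0.442 -0.138]
side check_block_c 0.84 [345.5, 159.7, 364.9, 179.5] [ 0.383 -0.379]
side check_block_c 0.71 [207.7, 328.4, 239.7, 371.6] [0.534 0.395]
tcp [0.5911 0.4018 0.2837] yaw 0.0408; to target tool x -169.7 y 538.3 mm, turn 0.0002
('scene', 'cartridge_c') (array([ 0.43966805, -0.13852381,  0.185087  ]), np.float64(0.069692462682724))
('scene', 'cartridge_c') (array([-0.8765,  0.837 , -1.75  ]), np.float64(1.0))
('side', 'cartridge_c') (array([ 0.44285751, -0.14051739,  0.00219751]), np.float64(0.07608024775981903))
```

```bash
python3 -m inch '[[[-8,25,0,0],[-16,50,0,0],[-17,54,0,0],[-17,54,0,0],[-17,54,0,0],[-17,54,0,0],[-17,54,0,0],[-17,54,0,0],[-17,54,0,0],[-16,48,0,0],[-9,24,0,0],[-3,10,0,0]]]'; python3 -m inch '[[[0,0,0,0],[0,0,0,0]]]'; cat > wc.py <<'E'
from h import *
manip.get_image("wrist"); c=manip.camera_info("wrist"); S=manip.silhouettes("wrist","cartridge_c"); o=manip.get_obs()
for s in S:
    if s["conf"]>.4:
        x,e=fit(M["cartridge_c"],[(s["region"].astype(np.float32),c)],[.4415,-.1395,0],False); print(s["conf"],s["rect"],x.round(4),e)
E
python3 wc.py; python3 rel.py .4415 -.1395 .0406
```

```text
clock: 51.8
tcp_pos: [0.4417, -0.1409, 0.2846]
tool_rot: [-0.0, 1.0, 0.019, 0.0]
contact_force: [0.3, 0.8, -0.4]
gripper_width: 0.999
clock: 52.05
tcp_pos: [0.4426, -0.1386, 0.2845]
tool_rot: [-0.0, 1.0, 0.021, -0.0]
contact_force: [0.1, 1.2, -0.2]
gripper_width: 1.002
0.84 [264.8, 164.2, 320.7, 229.6] [ 0.44   -0.1385  0.0515] 0.02885279804468155
tcp [ 0.4426 -0.1387  0.2845] yaw 0.0424; to target tool x -1.1 y 0.8 mm, turn 0.0018
```

```bash
python3 -m inch '[[[-2,0,15,0],[0,0,35,0],[0,0,45,0],[0,0,40,0],[0,0,18,0],[0,0,4.5,0],[0,0,0,0],[0,0,0,0]]]'; python3 -m inch '[[[0,0,0,0],[0,0,0,0],[0,0,0,0],[0,0,0,0],[0,0,0,0],[0,0,0,0],[0,0,-10,0],[0,0,-30,0],[0,0,-40,0],[0,0,-40,0],[0,0,-40,0],[0,0,0,0]]]' 1 40; python3 rel.py .4652 .3967 .0406
```

```text
clock: 53.15
tcp_pos: [0.4405, -0.1398, 0.1277]
tool_rot: [0.0, 1.0, 0.02, 0.001]
contact_force: [-1.2, 0.2, 0.0]
gripper_width: 0.997
clock: 54.65
tcp_pos: [0.441, -0.1401, 0.2898]
tool_rot: [-0.0, 1.0, 0.02, 0.002]
contact_force: [-0.3, -0.1, -3.9]
gripper_width: 0.48
tcp [ 0.441  -0.1401  0.2898] yaw 0.0405; to target tool x 45.9 y -535.4 mm, turn -0.0001
```

```bash
python3 -m inch '[[[2,-25,0,0],[4,-50,0,0],[5,-54,0,0],[5,-54,0,0],[5,-54,0,0],[5,-54,0,0],[5,-54,0,0],[5,-54,0,0],[5,-54,0,0],[3,-45,0,0],[2,-25,0,0],[0,-12,0,0]]]'; python3 -m inch '[[[0,0,0,0],[0,0,0,0],[0,0,0,0]]]'; python3 rel.py .4658 .3967 .0406; python3 - <<'E'
from h import *
manip.get_image("wrist"); c=manip.camera_info("wrist"); o=manip.get_obs(); R=o["tool_rot"]; y=np.pi-2*np.arctan2(R[1],R[2]); print(y); d=np.array([np.cos(y),np.sin(y)]); n=np.array([d[1],-d[0]])
for t in("kit_box","check_block_c","cartridge_c"):
  for s in manip.silhouettes("wrist",t):
    if s["conf"]<.4: continue
    l,tp,r,b=s["rect"]; z={"kit_box":.026,"check_block_c":.061,"cartridge_c":.225}[t]
    P=[(unproj(q,c,z)-o["tcp_pos"][:2]) for q in((l,tp),(r,tp),(l,b),(r,b))]
    print(t,s["conf"],s["rect"],[((p@d*1e3).round(1),(p@n*1e3).round(1)) for p in P])
E
```

```text
clock: 56.15
tcp_pos: [0.4641, 0.3971, 0.286]
tool_rot: [0.001, 1.0, 0.021, -0.001]
contact_force: [0.4, 0.2, -3.8]
gripper_width: 0.484
clock: 56.52
tcp_pos: [0.4647, 0.3956, 0.2874]
tool_rot: [-0.0, 1.0, 0.02, 0.0]
contact_force: [-0.2, -0.4, -2.9]
gripper_width: 0.481
tcp [0.4647 0.3956 0.2874] yaw 0.0394; to target tool x 1.1 y -1.1 mm, turn -0.0012
0.03959775737892146
kit_box 0.84 [248.7, 10.5, 334.2, 211.8] [(np.float64(166.1), np.float64(-37.8)), (np.float64(166.1), np.float64(38.8)), (np.float64(-22.5), np.float64(-44.5)), (np.float64(-22.5), np.float64(45.9))]
check_block_c 0.6 [259.0, 90.8, 323.7, 165.0] [(np.float64(96.9), np.float64(-27.4)), (np.float64(96.9), np.float64(28.1)), (np.float64(32.9), np.float64(-29.1)), (np.float64(32.9), np.float64(30.0))]
cartridge_c 0.96 [239.8, 197.2, 342.6, 329.5] [(np.float64(45.4), np.float64(-22.9)), (np.float64(45.4), np.float64(22.5)), (np.float64(-22.4), np.float64(-25.6)), (np.float64(-22.4), np.float64(25.3))]
```

```bash
python3 -m inch '[[[0.8,-0.3,20,0],[0,0,40,0],[0,0,45,0],[0,0,30,0],[0,0,10,0],[0,0,0,0],[0,0,0,0]]]';python3 rel.py .4655 .396 .0406; python3 -m inch '[[[0,0,3,0],[0,0,2,0],[0,0,2,0],[0,0,2,0],[0,0,0,0],[0,0,0,0]]]';python3 rel.py .4655 .396 .0406
```

```text
clock: 57.6
tcp_pos: [0.4657, 0.3974, 0.1434]
tool_rot: [-0.001, 1.0, 0.02, 0.001]
contact_force: [0.5, -0.1, -2.5]
gripper_width: 0.484
tcp [0.4657 0.3974 0.1434] yaw 0.0406; to target tool x -0.2 y 1.4 mm, turn 0.0000
clock: 58.35
tcp_pos: [0.4651, 0.397, 0.1331]
tool_rot: [0.0, 1.0, 0.02, -0.0]
contact_force: [-0.4, -0.2, -2.6]
gripper_width: 0.483
tcp [0.4651 0.397  0.1331] yaw 0.0407; to target tool x 0.3 y 1.0 mm, turn 0.0001
```

```bash
python3 -m inch '[[[0,0,1,0],[0,0,1,0],[0,0,0,0],[0,0,0,0]]]'; python3 -m inch '[[[0,0,0,0],[0,0,0,0],[0,0,0,0],[0,0,0,0],[0,0,0,0],[0,0,-15,0],[0,0,-35,0],[0,0,-45,0],[0,0,-45,0],[0,0,-25,0],[0,0,0,0]]]' -1; python3 -m inch '[[[-10,20,-20,0],[-10,45,0,0],[-10,50,0,0],[0,55,0,0],[0,55,0,0],[0,55,0,0],[0,50,0,0],[0,40,0,0],[0,20,0,0],[0,0,0,0]]]'; python3 pa.py coil_c cartridge_c check_block_c filter_c lifter_grip lifter_mat plate_a_c; python3 - <<'E'
from h import *; import pickle
O=pickle.load(open("pa.pkl","rb"))
def up(t,dz): return [h+[0,0,dz] for h in M[t]]
pts={"coil_c":(.591,.402,.04),"check_block_c":(.529,.399,.04),"cartridge_c":(.466,.397,0)}
B=np.array([.5292,.3993]); R=np.array([[np.cos(.0406),np.sin(.0406)],[-np.sin(.0406),np.cos(.0406)]])
for (n,t),L in O.items():
  for q in L:
    v,u=np.nonzero(q[0]); m=unproj([u.mean(),v.mean()],q[1],.035)
    if t in pts and np.hypot(*(m-pts[t][:2]))<.04:
      x,e=fit(up(t,.005),[q],pts[t],1); print(n,t,x.round(4),round(e,3),"box xy",(R@(x[:2]-B)).round(4))
    if t=="lifter_grip": x,e=fit(M[t],[q],[.624,-.312,1.49],1); print(n,t,x.round(4),round(e,3))
    if t=="plate_a_c":
      P=[box(-55,55,-50,50,88,93)]; x,e=fit(P,[q],[.606,.233,1.44],1); print(n,t,x.round(4),round(e,3))
E
```

```text
clock: 58.85
tcp_pos: [0.4652, 0.397, 0.1321]
tool_rot: [-0.0, 1.0, 0.02, 0.0]
contact_force: [-4.9, -4.7, 14.0]
gripper_width: 0.484
clock: 60.22
tcp_pos: [0.4657, 0.3974, 0.2992]
tool_rot: [-0.002, 1.0, 0.02, 0.001]
contact_force: [0.5, -0.5, -0.0]
gripper_width: 1.0
clock: 61.48
tcp_pos: [0.4507, 0.0048, 0.3158]
tool_rot: [0.0, 1.0, 0.019, -0.0]
contact_force: [-0.1, 0.4, 0.3]
gripper_width: 1.0
scene coil_c 0.66 [355.6, 120.2, 378.1, 143.7] [0.587 0.418]
scene coil_c 0.38 [321.8, 106.2, 340.1, 130.4] [0.46  0.404]
scene cartridge_c 0.55 [323.6, 103.0, 341.4, 130.0] [0.458 0.404]
scene check_block_c 0.77 [100.7, 306.1, 137.3, 338.3] [ 0.413 -0.497]
scene check_block_c 0.69 [338.5, 114.8, 365.2, 135.6] [0.52  0.418]
scene check_block_c 0.63 [130.9, 274.3, 155.8, 296.9] [ 0.385 -0.388]
scene filter_c 0.73 [321.1, 162.6, 348.3, 187.1] [0.595 0.203]
scene lifter_grip 0.69 [212.9, 270.9, 283.7, 339.6] [ 0.628 -0.284]
scene lifter_mat 0.84 [197.0, 262.5, 296.3, 352.6] [ 0.644 -0.293]
scene lifter_mat 0.35 [249.6, 199.5, 351.1, 279.3] [ 0.64  -0.039]
scene plate_a_c 0.68 [321.7, 136.8, 3
[... 582 characters left out ...]
300.3, 206.6] [ 0.621 -0.19 ]
side plate_a_c 0.86 [195.1, 252.0, 246.2, 284.4] [0.639 0.176]
scene coil_c [0.5882 0.4137 0.2825] 0.431 box xy [0.0595 0.0119]
scene cartridge_c [0.4604 0.4016 0.0803] 0.278 box xy [-0.0686  0.0051]
scene check_block_c [0.5253 0.4055 0.245 ] 0.529 box xy [-0.0037  0.0063]
scene lifter_grip [ 0.6241 -0.311   1.506 ] 0.074
scene plate_a_c [0.6006 0.2324 1.475 ] 0.114
side coil_c [0.5947 0.3999 0.1925] 0.222 box xy [ 0.0655 -0.0021]
side cartridge_c [0.4669 0.3954 0.0475] 0.125 box xy [-0.0624 -0.0014]
side check_block_c [0.5327 0.3959 0.1032] 0.11 box xy [ 0.0034 -0.0035]
side lifter_grip [ 0.6107 -0.3405  1.8728] 1.845
side plate_a_c [0.6151 0.2127 1.4606] 0.342
```

```bash
python3 - <<'E'
from h import *
im=cv2.cvtColor(manip.get_image("scene"),7); c=manip.camera_info("scene")
d=np.array([.1304,.9915]); l=np.array([-.9915,.1304]); r=np.array([.606,.2333])
for yy in (0,.02,-.02):
  for name,ref in (("low",.045),("high",.093)):
    # scan along x at plate-top height: floor/plate edge transition
    X=np.arange(-.085,-.03,.004); P=[[*(r+x*d+yy*l),ref] for x in X]; uv=proj(np.array(P),c)
    print(name,yy,[f"{int(x*1e3)}:{im[int(round(v)),int(round(u))]}" for x,(u,v) in zip(X,uv)])
E
```

```text
low 0 ['-85:189', '-81:192', '-77:191', '-73:193', '-68:193', '-64:183', '-60:175', '-56:181', '-52:190', '-48:193', '-44:193', '-40:194', '-36:191', '-32:153']
high 0 ['-85:192', '-81:191', '-77:191', '-73:192', '-68:192', '-64:187', '-60:164', '-56:164', '-52:188', '-48:193', '-44:193', '-40:192', '-36:192', '-32:179']
low 0.02 ['-85:185', '-81:193', '-77:193', '-73:195', '-68:195', '-64:191', '-60:173', '-56:179', '-52:191', '-48:192', '-44:192', '-40:192', '-36:192', '-32:192']
high 0.02 ['-85:180', '-81:158', '-77:178', '-73:190', '-68:191', '-64:191', '-60:173', '-56:169', '-52:188', '-48:191', '-44:192', '-40:192', '-36:191', '-32:192']
low -0.02 ['-85:189', '-81:191', '-77:192', '-73:192', '-68:194', '-64:189', '-60:170', '-56:184', '-52:189', '-48:192', '-44:191', '-40:191', '-36:191', '-32:191']
high -0.02 ['-85:192', '-81:192', '-77:193', '-73:187', '-68:174', '-64:100', '-60:113', '-56:180', '-52:191', '-48:191', '-44:190', '-40:192', '-36:192', '-32:192']
```

```bash
python3 -c "
from workcell import manip
print(manip.get_obs()['clock']); print(manip.job_done())"
```

```text
62.325
the job is handed in; nothing more can be done
None
```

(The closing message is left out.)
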